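# Drift the horn stake out of the tall holder and wring it into the low one

## Task

The small horn stake is jammed by its taper in the tall stake holder but is wanted in the low one: do not tug it, push the wooden-handled drift through the tall holder's slot under the shank until the wedge has lifted the stake loose. Then stand its shank in the low holder with the horn about an eighth of a turn to one side of the toe, and wring it home, turning as you push, so that the shoulder comes down on the holder as the horn comes to point straight out over the long toe. Let go of it there; the drift may stay in the slot or lie on the bench, and the other tools are not to be disturbed.

Things in the scene. Friction and masses are not known exactly. Their poses are not given: they have to be found in the camera images.
- stake: bright steel horn stake, loose, 0.45 to 0.7 kg. Origin on its axis at the underside of its shoulder; z up, x towards the horn's tip. Shoulder disc 34 mm across, z 0 to 6 mm; neck 24 mm across, to z = 20 mm; then the block head, with the horn on +x and a flat tail on -x (26 mm wide, z 38 to 52 mm, to x = -60 mm). At the start it is fully home in the tall holder, shoulder on the mouth.
- stake_head (a point): centre of the stake's block head, 36 mm above the stake's origin: 36 mm (x) by 30 mm (y) by 32 mm high, flat sides, the place to grip the stake (across y)
- stake_horn (a point): tip of the stake's horn, 78 mm along x from the axis, 36.5 mm above the stake's origin; the horn is round, 29 mm thick at the head, 6 mm at the tip
- stake_end (a point): lower end of the stake's round tapered shank, 56 mm below its origin; the shank is 22 mm across at the shoulder, 16.4 mm at this end, no tang
- tall_holder: dark cast-iron stake holder screwed to the bench, the taller of two, 114 mm high. Origin on its axis at the bench top; z up, x along the long toe of its foot (62 mm wide, 12 mm thick, from x = -35 to 100 mm, a rib on the toe). Square pillar 46 by 46 mm with the drift slot through it along y; above z = 76 mm a round barrel 46 mm across with the tapered bore.
- tall_holder_slot (a point): centre of the floor of the tall holder's drift slot, on the axis, 44 mm above the bench. The slot runs along the holder's y, open at both ends, 12 mm wide (x) and 32 mm high. With the stake home, its shank's end stands 14 mm above this floor
- tall_holder_mouth (a point): centre of the tall holder's mouth, 114 mm above the bench, axes as the holder's. The taper holds the jammed stake with about 20 to 30 N besides its weight; raised 8 mm it is loose
- low_holder: dark cast-iron stake holder screwed to the bench, the lower of two, 86 mm high, empty. Origin on its axis at the bench top; z up, x along the long toe of its foot. The same casting as the tall one but 28 mm lower (slot floor 16 mm above the bench). A shank held a little sideways off the bore's axis bites sooner, turned or jarred it sinks almost by its own weight
- low_holder_mouth (a point): centre of the low holder's mouth, 86 mm above the bench, axes as the holder's. Bore 23.2 mm across here, tapering like the shank. The stake drops in freely, at any heading, until its shoulder is 7 to 8 mm above the mouth; from there the bore bites all the way down to the shoulder on the mouth: 15 to 30 N if pushed straight, a few N and about 0.3 N m while it is turned
- drift: the drift, loose, 0.24 kg, lying on edge on the bench just as it is used. Origin on its flat underside below the middle of the wooden grip; x towards the nose, z up. Blade 8 mm thick (y), from x = 40 to 180 mm: the top edge is 8 mm above the underside at the nose, rises evenly to 27 mm at x = 65 mm and is level from there to the grip
- drift_grip (a point): middle of the drift's wooden grip, 14 mm above its underside: a box 80 mm long (x), 24 mm wide (y), 28 mm high, with a steel cap on its end to x = -48 mm
- drift_nose (a point): nose of the drift's blade, 180 mm along x from its origin. Slid along the slot's floor it meets the shank when the nose is about 28 mm past the holder's axis, has lifted it 8 mm at about 80 mm past and 10 mm at about 92 mm past; that takes 5 to 20 N (the blade is oiled) and it stays where it is left
- hammer: chasing hammer lying on the bench, 260 mm long, pale handle; not to be disturbed
- pitch_bowl: heavy iron bowl of dark red pitch with a strip of sheet metal on it, 170 mm across, 70 mm high; not to be disturbed
- dome_stake: a second stake, with a round domed head, standing in a square wooden foot 85 mm wide, 101 mm high; not to be disturbed
- punch_tin: round dark tin of brass and steel punches, 68 mm across, about 135 mm high; not to be disturbed
Not all that is in view belongs to the job. What is meant by the stake is not blue, and is the larger of those in its own colour.

How it is judged (in metres and radians):
On the way, in this order (a step that is already met when the one before it is completed fails the run):
1. the drift, pushed through the tall holder's slot, has lifted the stake at least 8 mm off its seat there, with the robot not touching the stake (z of stake in the frame of tall_holder_mouth above 0.008 m and horizontal distance between stake and tall_holder_mouth below 0.006 m and z of drift_nose in the frame of tall_holder_slot between 0 and 0.035 m and horizontal distance between drift_nose and tall_holder_slot below 0.13 m and contact force between each of the fingers, the arm and stake below 0.5 N), for 0.1 s.
2. the shank bites in the low holder (shoulder under 6.5 mm above the mouth) with the horn still over 12 degrees off the toe's line, so that it is turned as it goes home (z of stake in the frame of low_holder_mouth below 0.0065 m and horizontal distance between stake and low_holder_mouth below 0.004 m and angle between stake's own z axis and vertical below 0.08 rad and angle between the x axis of stake and the x axis of low_holder, either way round above 0.21 rad), for 0.04 s.
At the end, for the whole second after the job is handed in: the stake stands released and at rest in the low holder, upright (within about 3 degrees) with its shoulder down on the mouth (gap under 2 mm) and its horn over the toe, within 10 degrees of the toe's line; the drift lies at rest on the bench or in the tall holder's slot (z of stake in the frame of low_holder_mouth below 0.002 m and horizontal distance between stake and low_holder_mouth below 0.003 m and angle between stake's own z axis and vertical below 0.05 rad and angle between the x axis of stake and the x axis of low_holder, either way round below 0.175 rad and x of stake_horn in the frame of low_holder above 0.05 m and linear speed of stake below 0.02 m/s and height (world z) of drift above -0.01 m and linear speed of drift below 0.03 m/s); the robot touches nothing.
It fails at once if the hammer, the pitch bowl, the dome stake or the punch tin is moved more than 20 mm (distance of any of hammer, pitch_bowl, dome_stake, punch_tin from where it was at the start of the episode above 0.02 m).
It also fails if it takes over 61 s, if anything falls off the work surface, if the arm or the gripper's body presses on something with over 40 N, if the wrist force passes 120 N, or if a joint passes its speed limit or range.

## Robot

A 6-joint arm with a two-finger parallel gripper is mounted at the origin on the work surface. World frame = base frame: x ahead of the robot, y to its left, z up, the work surface at z = 0. Lengths are in mm, angles in rad, forces in N, time in s.
With the tool pointing down it reaches from about 275 to 825 mm from the base axis. Payload 4.9 kg.
Tool frame: the origin (TCP) lies on the centre line of the jaws, within the pads' length; the fingertips stand 19 mm ahead of it and the grasp point (between the pads) is the TCP; z points along the fingers, y is the direction in which the jaws open and shut (so a half turn about z gives the same grasp; the last joint's range is limited). The gripper opens to 85 mm and grips with 20 to 120 N. Pads are 22 mm wide; open, the fingers measure 114 mm over their backs; the gripper's body (76 mm by 85 mm) begins 54 mm behind the grasp point. The pads swing forward as they close: fully open they stand 13 mm farther back than shut.
Start: joints at [-0.134, 0.326, -0.193, 1.052, 0, 1.437], TCP at [550.017, 0.009, 229.381] pointing down, gripper open.
Joint ranges: [-2.65, 2.65], [-0.97, 1.79], [-1.3, 1.35], [-1.93, 2.1], [-1.47, 1.37], [-3.14, 3.14]. Speed limits (rad/s): [2.57, 2.57, 3.14, 3.14, 3.14, 3.14].

## Interface

Orientations are given as a unit quaternion [w, x, y, z].
In Python, from rig import r, imaging gives the robot as it stands. The module is installed in compiled form; this text tells all that it offers.
- The arm moves only by the shell command python3 -m handwheel 'ROWS'. ROWS is JSON, a list of rows, each an object with "slide": the shift along the tool's x, y, z in mm, a list of three; "delta_rot": the turn, a rotation vector about the tool's x, y, z in rad, a list of three; "grip": the closure, from -1 (fully open) to 1 (shut), so that 0 is half open. In form: [{"slide": [x, y, z], "delta_rot": [ax, ay, az], "grip": grip}, ...]. A call has 1 to 8 rows; each row shifts and turns the pose as measured when the row begins, along the tool's axes as they then stand; what a row does not reach is not made up. A row lasts 1/8 s, in which the tool goes at most 62.5 mm and 10.7 degrees, less where a joint would pass 70% of its speed; a pose out of reach is approached as far as the arm can. A call with a gripper value outside its range is refused whole. The fingers move at their own pace and stop on an object; the grip force is fixed at half the most. Time passes only in rows, so rows that do not move let the fingers close. It gives the time, the measured TCP pose, the force and the opening at its end, in the units of the state.
- r.state(): the state, without advancing time (a new reading comes with each control period).
- imaging.read_camera(name): name is "scene" or "side" or "wrist"; returns a dict with "color" (420x560x3 uint8, red, green, blue), "camera_matrix" (3x3 intrinsics, pixels), "pose" (4x4, takes a point from camera to world coordinates). Camera axes: x right, y down, z forward; pixel columns grow to the right and rows downward; lengths in mm; the calibration is good to about 2 mm. A picture is of the moment at which its call begins. There is no depth.
- r.hand_in(): hands the job in, once; it reports no verdict.
The state is a dict: "time_s": time; "joints": joint angles; "joint_velocities": joint speeds; "joint_efforts": joint torques, N m; "position": TCP position; "orientation": TCP orientation; "contact_force": force on the tool from outside, world axes, zero at the start; "wrist_torque": the same for the moment, N m; "gripper_width": finger opening in mm.
Only numpy, scipy, OpenCV 4.12 (cv2) and the standard library are available. Lean on these libraries where they do the work, as an engineer would, in place of code of your own. Each camera call takes 0.05 s, during which the arm holds its last target.

## Working session

There is one attempt and no reset: what is moved stays moved. The work goes in short steps, Python scripts to look and compute and a shell command to move; the robot and the scene stay as the last step left them, time stands still between calls to the robot, and variables do not carry over. Pictures are saved under pics/ and viewed, and the job is handed in when it is done.

```bash
mkdir -p pics; ls
python3 - <<'E'
from rig import r, imaging
import cv2
s=r.state(); print({k:(s[k] if not hasattr(s[k],'round') else s[k]) for k in s})
for n in ["scene","side","wrist"]:
    d=imaging.read_camera(n); cv2.imwrite(f"pics/{n}0.png",d["color"][:,:,::-1]); print(n,d["camera_matrix"].round(1).tolist(),d["pose"].round(3).tolist())
print(r.state()["time_s"])
E
```

```text
pics
{'time_s': 0.0, 'joints': array([-1.34211579e-01,  3.26937900e-01, -1.93578011e-01,  1.05196171e+00,
        1.22463211e-05,  1.43660460e+00]), 'joint_velocities': array([ 3.26156247e-04,  7.64173936e-05, -3.09766140e-04,  7.82884985e-04,
       -5.11787600e-04, -2.19559669e-03]), 'joint_efforts': array([-1.24197268e-03, -4.43398941e+01,  2.62443137e+01,  1.56443648e-02,
       -1.97191571e-04, -6.55614656e-06]), 'position': array([5.49435417e+02, 8.50905188e-02, 2.28607296e+02]), 'orientation': array([-6.72327383e-04,  7.07113553e-01,  7.07099510e-01, -5.04678125e-04]), 'contact_force': array([ 0.30812948,  0.49821219, -0.22710318]), 'wrist_torque': array([-0.0292117 ,  0.01044089,  0.03680841]), 'gripper_width': 85.18889367641779}
scene [[404.6, 0.0, 271.7], [0.0, 404.6, 207.4], [0.0, 0.0, 1.0]] [[0.716, 0.45, -0.534, 1187.927], [0.698, -0.46, 0.548, -619.522], [0.001, -0.765, -0.644, 857.893], [0.0, 0.0, 0.0, 1.0]]
side [[542.2, 0.0, 278.4], [0.0, 542.2, 211.2], [0.0, 0.0, 1.0]] [[-0.938, -0.179, 0.298, 194.315], [-0.347, 0.537, -0.769, 1031.698], [-0.023, -0.824, -0.566, 901.364], [0.0, 0.0, 0.0, 1.0]]
wrist [[353.0, 0.0, 283.4], [0.0, 353.0, 205.6], [0.0, 0.0, 1.0]] [[1.0, 0.001, -0.001, 550.455], [0.001, -0.954, -0.298, 75.488], [-0.001, 0.298, -0.954, 372.919], [0.0, 0.0, 0.0, 1.0]]
0.15
```

View pics/scene0.png

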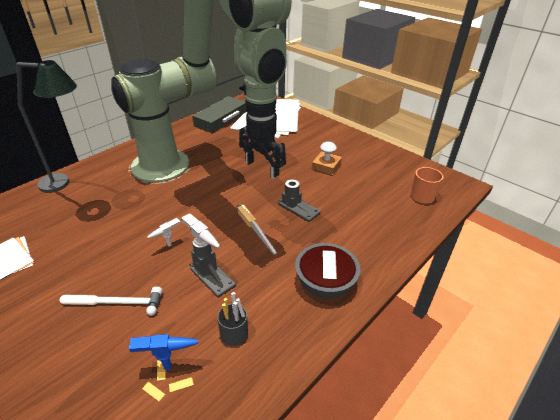

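View pics/side0.png

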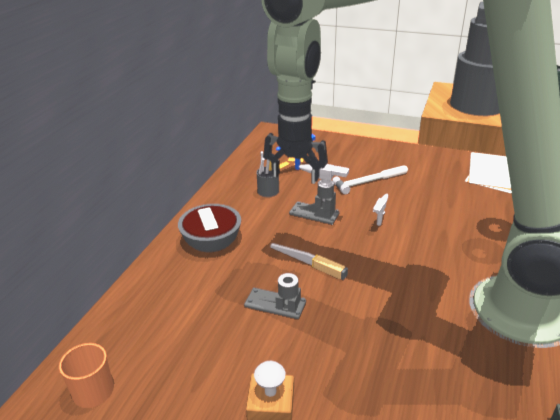

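View pics/wrist0.png

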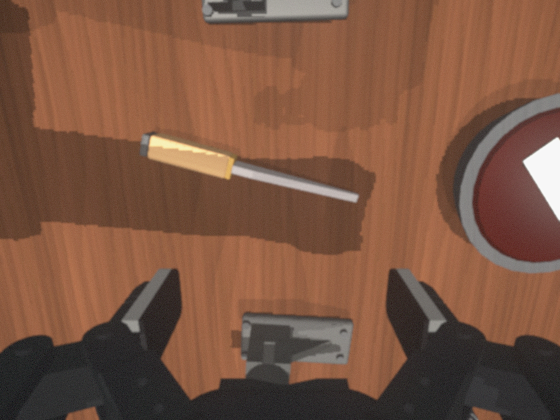

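The stake meant is the steel one in the tall holder (scene ~(203,232)). The other candidates are a smaller steel one standing on the bench (scene ~(165,232)) and a blue one (scene ~(165,345)). I'll enlarge crops of these and measure.

```bash
cat > h.py <<'E'
import numpy as np, cv2
from scipy.spatial.transform import Rotation as Ro
def ray(d,uv):
    K=d["camera_matrix"];P=d["pose"]
    v=P[:3,:3]@np.linalg.inv(K)@np.array([uv[0],uv[1],1.]); return P[:3,3],v/np.linalg.norm(v)
def onz(d,uv,z):
    o,v=ray(d,uv); return o+v*(z-o[2])/v[2]
def tri(*obs):
    A=np.zeros((3,3));b=np.zeros(3)
    for d,uv in obs:
        o,v=ray(d,uv);M=np.eye(3)-np.outer(v,v);A+=M;b+=M@o
    p=np.linalg.solve(A,b); return p,[round(float(np.linalg.norm((np.eye(3)-np.outer(v,v))@(p-o))),1) for o,v in [ray(*q) for q in obs]]
def proj(d,p):
    P=np.linalg.inv(d["pose"]);q=P[:3,:3]@np.asarray(p,float)+P[:3,3];q=d["camera_matrix"]@q;return (q[:2]/q[2]).round(1)
def crop(d,x0,y0,w,h,f,name):
    c=d["color"][y0:y0+h,x0:x0+w,::-1]; cv2.imwrite(name,cv2.resize(c,None,fx=f,fy=f,interpolation=cv2.INTER_CUBIC))
def save(d,f):
    import pickle; pickle.dump(d,open(f,'wb'))
def load(f):
    import pickle; return pickle.load(open(f,'rb'))
E
python3 - <<'E'
from rig import r, imaging
from h import *
for n in ["scene","side","wrist"]:
    save(imaging.read_camera(n),f"{n}0.pkl")
d=load("scene0.pkl"); crop(d,130,190,200,120,4,"pics/sc1.png")
d=load("side0.pkl"); crop(d,240,150,160,170,3.5,"pics/si1.png")
E
```

```text
(no output)
```

View pics/sc1.png

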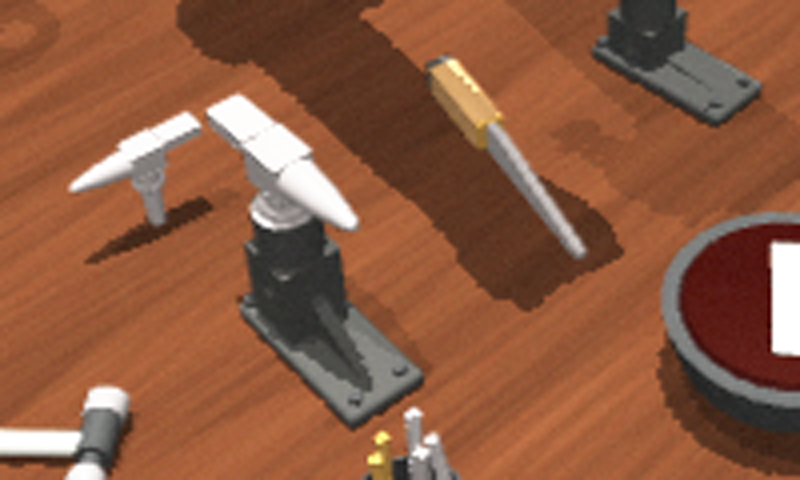

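View pics/si1.png

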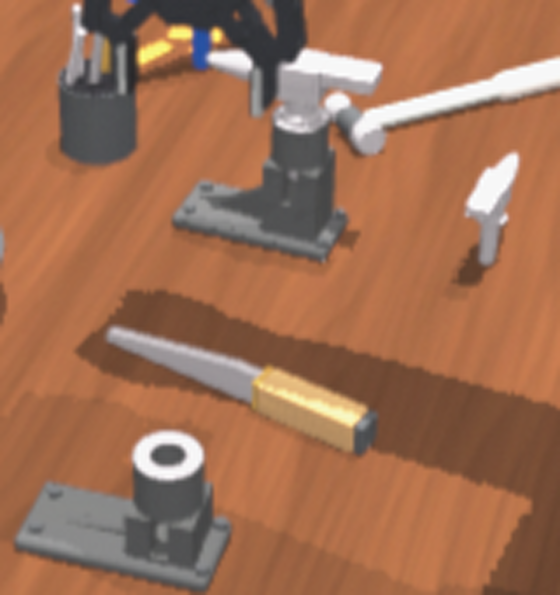

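Confirmed: the steel stake sitting in the tall holder (scene (203,235), side (325,178)) is the larger steel one. The one at scene (167,232) is clearly smaller and stands on the bench. Now coarse measurements.

Run:
```python
from h import *
np.set_printoptions(precision=1,suppress=True)
sc=load("scene0.pkl");si=load("side0.pkl");w=load("wrist0.pkl")
S=lambda x,y:(240+(x-1.25)/3.5-0.0,150+(y-1.25)/3.5)
C=lambda x,y:(130+(x-1.5)/4,190+(y-1.5)/4)
print("side tall foot",[onz(si,S(*p),12)[:2] for p in [(175,213),(205,185),(345,215),(325,250)]])
print("scene tall foot",[onz(sc,C(*p),12)[:2] for p in [(242,310),(350,418),(422,377)]])
print("side low foot",[onz(si,S(*p),12)[:2] for p in [(18,535),(50,485),(228,520),(205,580)]])
print("scene low foot",[onz(sc,C(*p),12)[:2] for p in [(715,120),(760,85),(595,47)]])
print("low mouth side",onz(si,S(169,456),86))
print("wrist low foot",[onz(w,p,12)[:2] for p in [(205,21),(346,17)]])
print("wrist tall foot",[onz(w,p,12)[:2] for p in [(351,318),(350,363),(246,314)]])
print("drift wrist: cap,front of grip, nose",[onz(w,p,z) for p,z in [((145,146),14),((233,167),14),((357,198),8)]])
print("drift side",[onz(si,S(*p),z) for p,z in [((366,430),14),((112,333),8)]])
print("drift scene",[onz(sc,C(*p),z) for p,z in [((437,75),14),((582,255),8)]])
print("stake horn tri",tri((si,S(212,60)),(sc,C(352,222))))
print("decoy foot",onz(sc,C(157,222),0),onz(si,S(487,260),0))
print("tin",tri((sc,(233,312)),(si,(267,170))),"bowl",onz(sc,(328,268),70))
print("hammer head",onz(sc,(156,295),12),onz(si,(338,184),12))
# low mouth
c=sc["color"];crop(sc,265,165,70,60,10,"pics/lm.png"); crop(w,140,120,240,100,3.3,"pics/dr.png")
```

```text
side tall foot [array([ 633.8, -190.3]), array([ 623.6, -237.9]), array([ 499.8, -231.8]), array([ 502. , -178.7])]
scene tall foot [array([ 503.7, -240.1]), array([ 628.4, -247.4]), array([ 636.5, -192.4])]
side low foot [array([607.3, 201.1]), array([605.8, 149. ]), array([479.5, 142.1]), array([476.3, 199.7])]
scene low foot [array([609.7, 138.8]), array([608.2, 196.3]), array([480. , 138.6])]
low mouth side [509.6 172.5  86. ]
wrist low foot [array([478.1, 140.6]), array([607.9, 144.1])]
wrist tall foot [array([ 631.2, -177.7]), array([ 633.7, -242.9]), array([ 506.3, -172.3])]
drift wrist: cap,front of grip, nose [array([410.3,  26.2,  14. ]), array([498.5,   4.7,  14. ]), array([629.8, -30.1,   8. ])]
drift side [array([414.9,  25.9,  14. ]), array([627.7, -27.6,   8. ])]
drift scene [array([415. ,  21.7,  14. ]), array([633. , -35.7,   8. ])]
stake horn tri (array([ 607.8, -212. ,  151. ]), [1.0, 1.0])
decoy foot [ 379.2 -226.3    0. ] [ 378.9 -222.9    0. ]
tin (array([ 737.6, -283.3,   77.7]), [0.6, 0.6]) bowl [806.3 -20.4  70. ]
hammer head [ 517.6 -359.5   12. ] [ 539.3 -375.6   12. ]
```

View pics/lm.png

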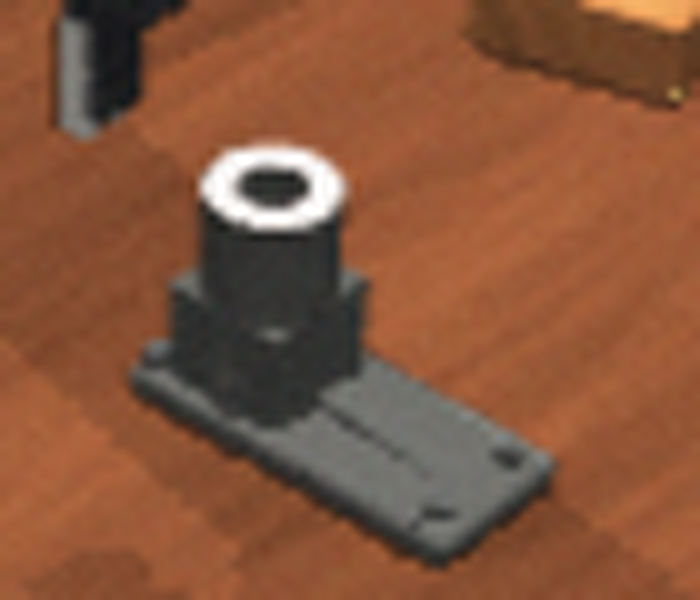

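View pics/dr.png

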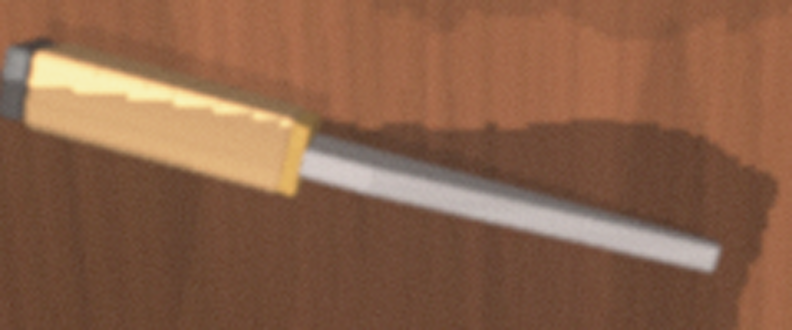

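```bash
python3 -m handwheel '[{"slide":[-34,-5,26],"delta_rot":[0,0,0],"grip":-1},{"slide":[-34,-5,26],"delta_rot":[0,0,0],"grip":-1},{"slide":[-34,-5,26],"delta_rot":[0,0,0],"grip":-1},{"slide":[0,0,0],"delta_rot":[0,0,0],"grip":-1}]'
python3 - <<'E'
from rig import r, imaging
from h import *
d=imaging.read_camera("wrist");save(d,"w1.pkl");cv2.imwrite("pics/w1.png",d["color"][:,:,::-1]);print(r.state()["position"],r.state()["time_s"],d["pose"].round(2).tolist())
crop(d,180,200,220,180,3.6,"pics/w1c.png")
E
```

```text
time_s: 0.8
position: [535.5, -104.0, 149.5]
orientation: [0.001, 0.706, 0.708, 0.001]
contact_force: [-0.5, 0.2, -0.2]
gripper_width: 85.1
[ 536.48824798 -103.2072687   150.69209035] 0.85 [[1.0, 0.0, 0.0, 535.86], [0.0, -0.95, -0.3, -28.6], [0.0, 0.3, -0.95, 293.75], [0.0, 0.0, 0.0, 1.0]]
```

View pics/w1.png

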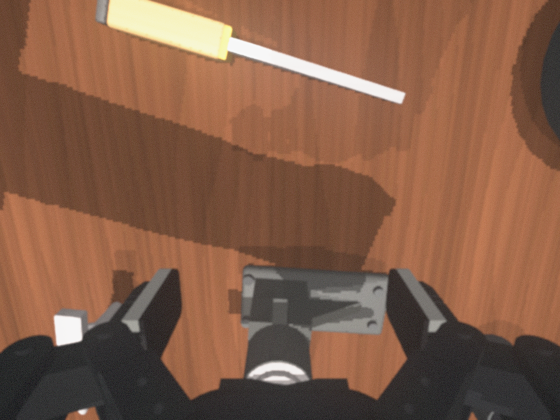

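View pics/w1c.png

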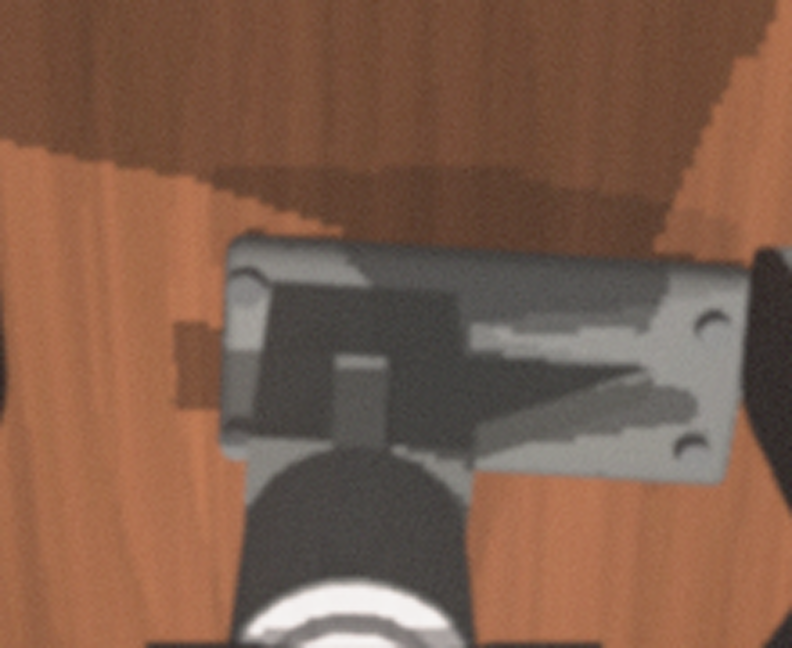

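Run:
```python
from h import *
np.set_printoptions(precision=1,suppress=True)
w=load("w1.pkl"); S=lambda x,y:(180+(x-1.3)/3.6,200+(y-1.3)/3.6)
print("slot floor front L,R",onz(w,S(335,358),44),onz(w,S(388,361),44))
print("slot top front L,R",onz(w,S(332,440),76),onz(w,S(386,445),76))
print("pillar base L,R",onz(w,S(272,285),12),onz(w,S(458,292),12))
print("pillar top L,R",onz(w,S(248,440),76),onz(w,S(472,458),76))
print("foot edge far(+y) top L,R",onz(w,S(232,240),12),onz(w,S(745,267),12)," low edge",onz(w,S(222,455),12),onz(w,S(722,484),12))
print("nose L/R",onz(w,(404,94),8),onz(w,(402,103),8),"bladeL at grip",onz(w,(231,39),27),onz(w,(229,50),27),"grip front top",onz(w,(232,30),28),onz(w,(222,59),28),"back",onz(w,(109,1),28),onz(w,(102,24),28))
```

```text
slot floor front L,R [ 528.3 -185.9   44. ] [ 540.2 -186.7   44. ]
slot top front L,R [ 528.5 -184.5   76. ] [ 539.3 -185.7   76. ]
pillar base L,R [ 511.8 -185.4   12. ] [ 558.  -187.2   12. ]
pillar top L,R [ 511.7 -184.5   76. ] [ 556.7 -188.7   76. ]
foot edge far(+y) top L,R [ 502.2 -173.    12. ] [ 628.9 -180.2   12. ]  low edge [ 497.7 -234.9   12. ] [ 628.6 -243.7   12. ]
nose L/R [629.6 -27.4   8. ] [628.8 -34.1   8. ] bladeL at grip [500.2   8.3  27. ] [498.5   1.3  27. ] grip front top [501.2  13.7  28. ] [493.5  -4.6  28. ] back [419.9  31.   28. ] [413.2  17.1  28. ]
```

```bash
cat > plan.py <<'E'
import sys,json
from rig import r
from h import *
# usage: plan.py x y z yaw_of_toolx_deg n grip
def go(x,y,z,yaw,n,grip):
    s=r.state();p=np.array(s["position"]);q=s["orientation"];R=Ro.from_quat([q[1],q[2],q[3],q[0]])
    a=np.radians(yaw);Rt=Ro.from_matrix(np.array([[np.cos(a),np.sin(a),0],[np.sin(a),-np.cos(a),0],[0,0,-1]]))
    t=np.array([x,y,z],float);rv=(R.inv()*Rt).as_rotvec()
    print("at",p.round(1),"toolx yaw",round(float(np.degrees(np.arctan2(*R.as_matrix()[1::-1,0]))),1),"q",np.array(s["joints"]).round(2),"F",np.array(s["contact_force"]).round(1),"rot total",rv.round(3),"deg",round(float(np.degrees(np.linalg.norm(rv))),1),"dist",round(float(np.linalg.norm(t-p)),1))
    Rc=R;step=(t-p)/n
    for i in range(n):
        print([round(float(v)) if abs(v)>5 else round(float(v),1) for v in Rc.inv().apply(step)],[round(float(v),3) for v in rv/n],end="; "); Rc=Rc*Ro.from_rotvec(rv/n)
    print()
if __name__=="__main__": go(*[float(v) for v in sys.argv[1:5]],int(sys.argv[5]),0)
E
python3 plan.py 457 15 90 165 8
```

```text
at [ 536.5 -103.2  150.7] toolx yaw 90.2 q [-0.33  0.38 -0.32  0.86  0.    1.24] F [ 0.  -0.   0.2] rot total [ 0.003  0.002 -1.305] deg 74.8 dist 154.8
[15, -10, 8] [0.0, 0.0, -0.163]; [16, -7, 8] [0.0, 0.0, -0.163]; [17, -4.6, 8] [0.0, 0.0, -0.163]; [18, -1.8, 8] [0.0, 0.0, -0.163]; [18, 1.1, 8] [0.0, 0.0, -0.163]; [17, 4.0, 8] [0.0, 0.0, -0.163]; [16, 7, 8] [0.0, 0.0, -0.163]; [15, 9, 8] [0.0, 0.0, -0.163];
```

```bash
python3 -m handwheel '[{"slide":[15,-10,8],"delta_rot":[0,0,-0.163],"grip":-1},{"slide":[16,-7,8],"delta_rot":[0,0,-0.163],"grip":-1},{"slide":[17,-4.6,8],"delta_rot":[0,0,-0.163],"grip":-1},{"slide":[18,-1.8,8],"delta_rot":[0,0,-0.163],"grip":-1},{"slide":[18,1,8],"delta_rot":[0,0,-0.163],"grip":-1},{"slide":[17,4,8],"delta_rot":[0,0,-0.163],"grip":-1},{"slide":[16,7,8],"delta_rot":[0,0,-0.163],"grip":-1},{"slide":[15,9,8],"delta_rot":[0,0,-0.163],"grip":-1}]'; python3 plan.py 457 15 23 165 3
```

```text
time_s: 1.85
position: [461.9, 22.0, 93.0]
orientation: [0.01, 0.106, 0.994, 0.001]
contact_force: [0.9, 0.0, 0.2]
gripper_width: 85.2
at [461.9  22.   93. ] toolx yaw 167.9 q [-0.11  0.3  -0.63  0.62  0.    0.1 ] F [0.9 0.  0.2] rot total [0.005 0.02  0.05 ] deg 3.1 dist 70.5
[1.6, -2.7, 23] [0.002, 0.007, 0.017]; [1.4, -2.7, 23] [0.002, 0.007, 0.017]; [1.2, -2.7, 23] [0.002, 0.007, 0.017];
```

```bash
python3 -m handwheel '[{"slide":[2,-3,23],"delta_rot":[0.002,0.007,0.017],"grip":-1},{"slide":[2,-3,23],"delta_rot":[0.002,0.007,0.017],"grip":-1},{"slide":[1,-2,22],"delta_rot":[0.002,0.007,0.017],"grip":-1},{"slide":[0,0,0],"delta_rot":[0,0,0],"grip":-1}]'; python3 plan.py 457 15 23 165 1
python3 - <<'E'
from rig import imaging
from h import *
d=imaging.read_camera("wrist");save(d,"w2.pkl");cv2.imwrite("pics/w2.png",d["color"][:,:,::-1])
E
```

```text
time_s: 2.35
position: [459.3, 20.3, 27.2]
orientation: [0.003, 0.127, 0.992, 0.001]
contact_force: [-0.7, 0.9, -0.4]
gripper_width: 85.6
at [459.3  20.3  27.2] toolx yaw 165.4 q [-0.12  0.42 -0.68  0.47  0.    0.14] F [-0.7  0.9 -0.4] rot total [0.002 0.006 0.008] deg 0.6 dist 7.1
[0.9, -6, 4.2] [0.002, 0.006, 0.008];
```

View pics/w2.png

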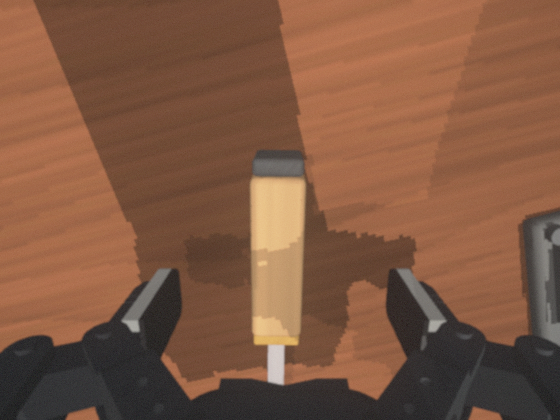

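```bash
python3 -m handwheel '[{"slide":[1,-3,4],"delta_rot":[0.002,0.006,0.008],"grip":-1},{"slide":[0,0,0],"delta_rot":[0,0,0],"grip":1},{"slide":[0,0,0],"delta_rot":[0,0,0],"grip":1},{"slide":[0,0,0],"delta_rot":[0,0,0],"grip":1},{"slide":[0,0,0],"delta_rot":[0,0,0],"grip":1},{"slide":[0,0,0],"delta_rot":[0,0,0],"grip":1},{"slide":[0,0,0],"delta_rot":[0,0,0],"grip":1}]'; python3 plan.py 457 15 23 165 1
```

```text
time_s: 3.28
position: [461.0, 17.7, 26.9]
orientation: [0.003, 0.13, 0.991, 0.0]
contact_force: [0.1, 0.1, -0.0]
gripper_width: 0.0
at [461.   17.7  26.9] toolx yaw 165.0 q [-0.12  0.42 -0.68  0.47  0.    0.14] F [ 0.1  0.1 -0. ] rot total [0.001 0.007 0.001] deg 0.4 dist 6.2
[3.2, -3.6, 3.8] [0.001, 0.007, 0.001];
```

Run:
```python
from rig import imaging
from h import *
d=imaging.read_camera("wrist");save(d,"w3.pkl");cv2.imwrite("pics/w3.png",d["color"][:,:,::-1])
d=imaging.read_camera("side");crop(d,220,190,160,120,5,"pics/s3.png")
```

```text
(no output)
```

View pics/w3.png

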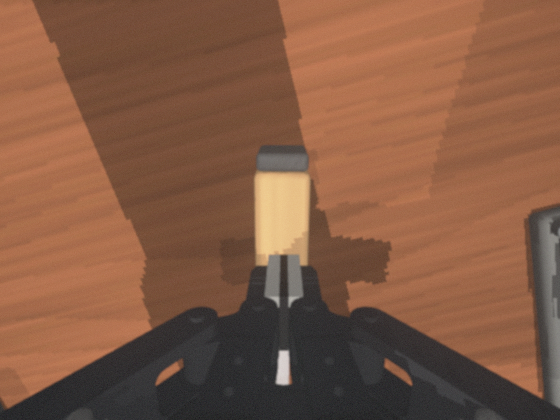

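View pics/s3.png

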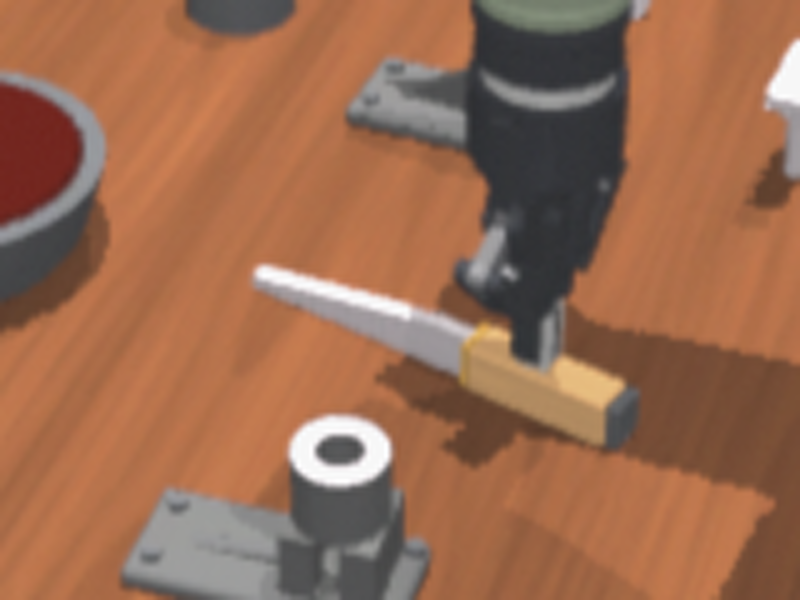

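Run:
```python
from rig import imaging,r
from h import *
np.set_printoptions(precision=1,suppress=True)
s=r.state();print(s["position"],s["contact_force"],s["joint_efforts"],s["gripper_width"])
p=np.array(s["position"]);d=load("w3.pkl");sd=imaging.read_camera("side")
for z in (0,8,27,46): 
    q=p.copy();q[2]=z; print(z,proj(d,q),(proj(sd,q)-[220,190])*5)
for n,f in (("w2",load("w2.pkl")),("w3",d)): print(n,f["pose"][:3,3])
```

```text
[461.   17.7  26.9] [ 0.4 -0.3  0.3] [ -0.  -39.8  16.9  -0.1   0.   -0. ] 0.15813226406542769
0 [284.3 244.7] [535. 404.]
8 [284.3 251.2] [535.5 392. ]
27 [284.4 269.1] [536.5 363. ]
46 [284.6 291.6] [537.5 333.5]
w2 [385.5  38.7 171. ]
w3 [387.3  36.7 170.6]
```

Run:
```python
from rig import imaging,r
from h import *
np.set_printoptions(precision=1,suppress=True)
s=r.state();q=s["orientation"];R=Ro.from_quat([q[1],q[2],q[3],q[0]])
d=load("w2.pkl");p=np.array([459.3,20.3,27.2])
for z in (19,6,-5,-15):
    print(z,[proj(d,p+R.apply([x,y,z])) for x,y in ((11,-42.5),(11,42.5),(-11,-42.5))])
d=load("w3.pkl");p=np.array(s["position"])
for z in (19,6,0,-5,-15,-30):
    print(z,[proj(d,p+R.apply([x,y,z])) for x,y in ((11,-8),(11,8),(-11,-8))])
crop(d,210,130,150,120,5,"pics/w3c.png");d=load("w2.pkl");crop(d,110,240,340,130,2.3,"pics/w2c.png")
```

```text
19 [array([198.7, 230.3]), array([370.2, 231.7]), array([201.4, 270.3])]
6 [array([192.2, 240.6]), array([376.8, 242.1]), array([195.4, 283.2])]
-5 [array([185.9, 250.7]), array([383.3, 252.2]), array([189.5, 295.6])]
-15 [array([179.4, 261.1]), array([390. , 262.7]), array([183.5, 308.4])]
19 [array([268.3, 230.9]), array([300.6, 230.9]), array([268.8, 270.8])]
6 [array([267.1, 241.3]), array([301.8, 241.3]), array([267.7, 283.7])]
0 [array([266.5, 246.6]), array([302.5, 246.6]), array([267.1, 290.3])]
-5 [array([265.9, 251.3]), array([303.1, 251.4]), array([266.6, 296.2])]
-15 [array([264.8, 261.8]), array([304.4, 261.8]), array([265.5, 309. ])]
-30 [array([262.6, 280.4]), array([306.7, 280.5]), array([263.6, 331.8])]
```

View pics/w3c.png

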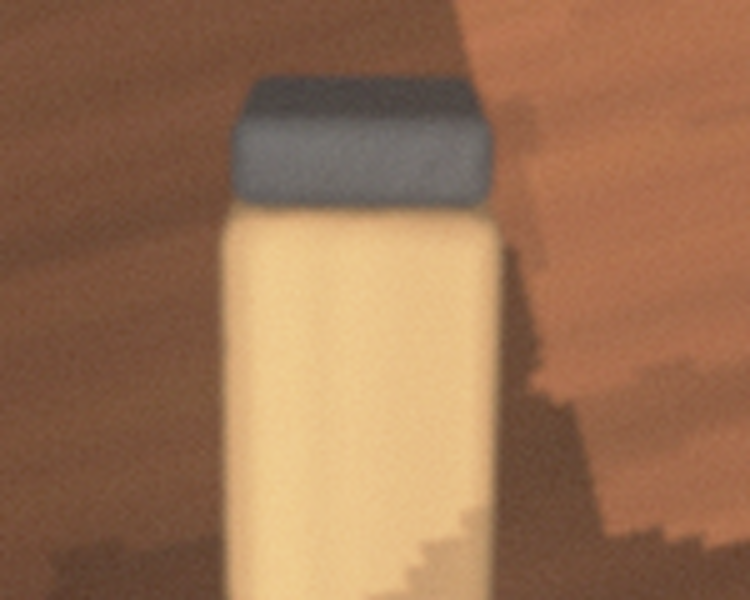

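View pics/w2c.png

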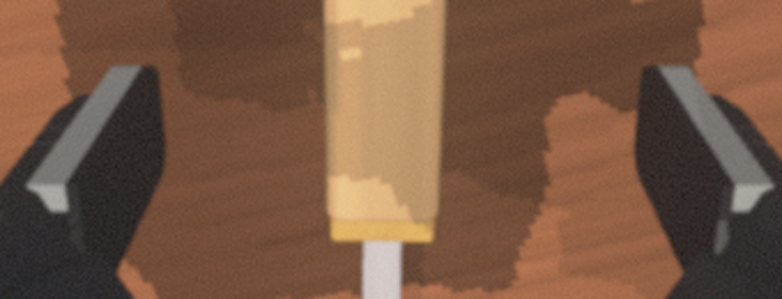

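```bash
python3 -m handwheel '[{"slide":[0,0,-30],"delta_rot":[0,0,0],"grip":1},{"slide":[0,0,-30],"delta_rot":[0,0,0],"grip":1},{"slide":[0,0,0],"delta_rot":[0,0,0],"grip":1}]'
python3 - <<'E'
from rig import imaging,r
from h import *
np.set_printoptions(precision=1,suppress=True)
print(r.state()["position"],r.state()["gripper_width"])
d=imaging.read_camera("side");crop(d,270,170,110,110,6,"pics/s4.png");save(d,"s4.pkl");p=np.array(r.state()["position"])
e=imaging.read_camera("scene");crop(e,200,140,100,110,6,"pics/c4.png");save(e,"c4.pkl")
for z in (19,0,-10): 
    q=p-[0,0,z]; print(z,(proj(d,q)-[270,170])*6,(proj(e,q)-[200,140])*6)
E
```

```text
time_s: 3.8
position: [460.0, 17.8, 87.7]
orientation: [0.002, 0.13, 0.991, 0.0]
contact_force: [-1.1, -0.0, -0.1]
gripper_width: 0.0
[460.   17.8  87.7] 0.03853573504253054
19 [351. 480.] [280.2 372.6]
0 [352.2 443.4] [278.4 343.8]
-10 [353.4 423.6] [277.8 328.2]
```

View pics/s4.png

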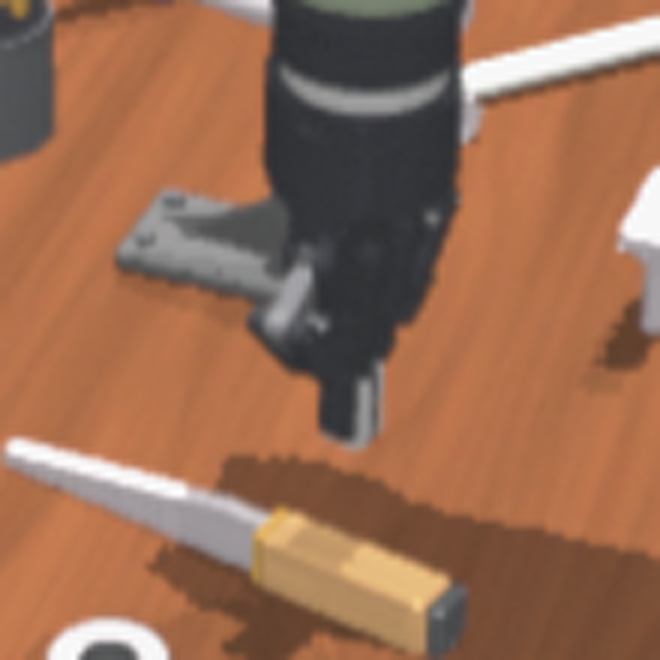

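View pics/c4.png

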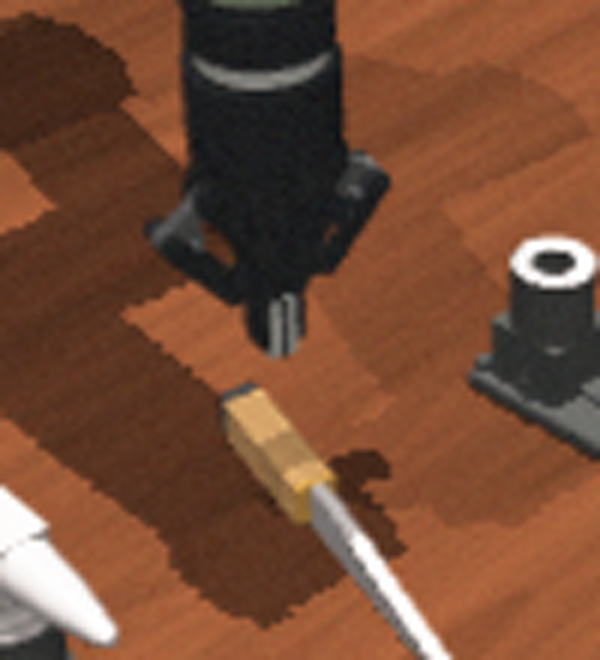

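Fingertips triangulate about 2 mm ahead of the reported TCP when shut, not the stated 19 mm, so the fingers closed above the grip. I'll reopen and go lower.

```bash
python3 -m handwheel '[{"slide":[0,0,0],"delta_rot":[0,0.003,0],"grip":-1},{"slide":[0,0,0],"delta_rot":[0,0.003,0],"grip":-1},{"slide":[0,0,25],"delta_rot":[0,0,0],"grip":-1},{"slide":[0,0,25],"delta_rot":[0,0,0],"grip":-1},{"slide":[0,0,24],"delta_rot":[0,0,0],"grip":-1},{"slide":[0,0,0],"delta_rot":[0,0,0],"grip":-1}]'; python3 plan.py 460 17 12 165 1
python3 - <<'E'
from rig import imaging
from h import *
d=imaging.read_camera("wrist");save(d,"w5.pkl");cv2.imwrite("pics/w5.png",d["color"][:,:,::-1])
E
```

```text
time_s: 4.65
position: [455.3, 18.3, 6.3]
orientation: [-0.006, 0.13, 0.991, 0.001]
contact_force: [-0.4, 0.1, 0.9]
gripper_width: 85.2
at [455.3  18.3   6.3] toolx yaw 165.0 q [-0.12  0.46 -0.69  0.44  0.    0.14] F [-0.4  0.1  0.9] rot total [-0.    -0.011  0.   ] deg 0.7 dist 7.5
[-4.8, -0.0, -6] [-0.0, -0.011, 0.0];
```

View pics/w5.png

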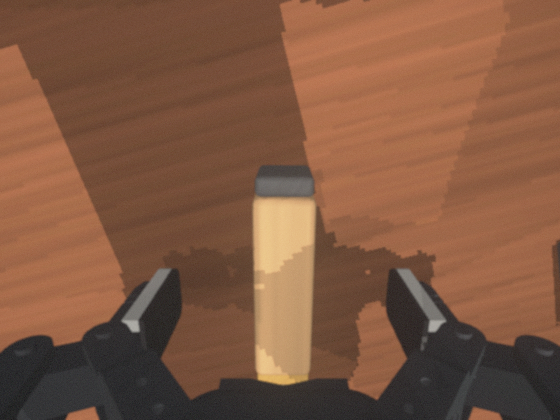

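```bash
python3 -m handwheel '[{"slide":[-4,0,-5],"delta_rot":[0,-0.011,0],"grip":-1},{"slide":[0,0,0],"delta_rot":[0,0,0],"grip":1},{"slide":[0,0,0],"delta_rot":[0,0,0],"grip":1},{"slide":[0,0,0],"delta_rot":[0,0,0],"grip":1},{"slide":[0,0,0],"delta_rot":[0,0,0],"grip":1},{"slide":[0,0,0],"delta_rot":[0,0,0],"grip":1}]'; python3 plan.py 460 17 12 165 1
```

```text
time_s: 5.45
position: [462.8, 16.7, 15.5]
orientation: [0.004, 0.13, 0.991, -0.0]
contact_force: [1.3, 0.8, -1.3]
gripper_width: 22.3
at [462.8  16.7  15.5] toolx yaw 165.0 q [-0.12  0.44 -0.68  0.44 -0.    0.14] F [ 1.3  0.8 -1.3] rot total [0.001 0.007 0.   ] deg 0.4 dist 4.5
[2.8, -0.5, 3.5] [0.001, 0.007, 0.0];
```

```bash
python3 plan.py 480 25 70 86.6 8
```

```text
at [462.8  16.7  15.5] toolx yaw 165.0 q [-0.12  0.44 -0.68  0.44 -0.    0.14] F [ 1.3  0.8 -1.3] rot total [0.005 0.006 1.369] deg 78.4 dist 57.7
[-1.9, 1.6, -7] [0.001, 0.001, 0.171]; [-1.6, 1.8, -7] [0.001, 0.001, 0.171]; [-1.2, 2.1, -7] [0.001, 0.001, 0.171]; [-0.8, 2.3, -7] [0.001, 0.001, 0.171]; [-0.4, 2.4, -7] [0.001, 0.001, 0.171]; [-0.0, 2.4, -7] [0.001, 0.001, 0.171]; [0.4, 2.4, -7] [0.001, 0.001, 0.171]; [0.8, 2.3, -7] [0.001, 0.001, 0.171];
```

```bash
python3 -m handwheel '[{"slide":[-1.5,1.6,-8],"delta_rot":[0,0,0.1],"grip":1},{"slide":[-1.6,1.8,-8],"delta_rot":[0,0,0.171],"grip":1},{"slide":[-1.2,2,-8],"delta_rot":[0,0,0.171],"grip":1},{"slide":[-0.8,2.3,-8],"delta_rot":[0,0,0.171],"grip":1},{"slide":[-0.4,2.4,-8],"delta_rot":[0,0,0.171],"grip":1},{"slide":[0,2.4,-6],"delta_rot":[0,0,0.171],"grip":1},{"slide":[0.4,2.4,-6],"delta_rot":[0,0,0.171],"grip":1},{"slide":[0.8,2.4,-6],"delta_rot":[0,0,0.171],"grip":1}]'; python3 plan.py 545.9 10 62 86.6 2
```

```text
time_s: 6.45
position: [473.8, 27.5, 71.0]
orientation: [-0.002, 0.718, 0.696, -0.001]
contact_force: [0.2, 0.4, -2.3]
gripper_width: 22.1
at [473.8  27.5  71. ] toolx yaw 88.2 q [-0.1   0.37 -0.59  0.61  0.    1.5 ] F [ 0.2  0.4 -2.3] rot total [-0.005 -0.002  0.029] deg 1.7 dist 74.8
[-8, 36, 4.3] [-0.003, -0.001, 0.014]; [-7, 36, 4.4] [-0.003, -0.001, 0.014];
```

```bash
python3 -m handwheel '[{"slide":[-5,36,2],"delta_rot":[-0.002,-0.001,0.014],"grip":1},{"slide":[-4,36,2],"delta_rot":[-0.002,-0.001,0.014],"grip":1},{"slide":[0,0,0],"delta_rot":[0,0,0],"grip":1}]'; python3 plan.py 546.2 10 62 86.6 1
python3 - <<'E'
from rig import imaging
from h import *
d=imaging.read_camera("side");save(d,"s6.pkl");crop(d,230,150,160,120,5,"pics/s6.png")
d=imaging.read_camera("scene");save(d,"c6.pkl");crop(d,170,190,130,100,6,"pics/c6.png")
d=imaging.read_camera("wrist");save(d,"w6.pkl");cv2.imwrite("pics/w6.png",d["color"][:,:,::-1])
E
```

```text
time_s: 6.82
position: [545.5, 16.1, 65.3]
orientation: [-0.002, 0.728, 0.686, -0.001]
contact_force: [-0.3, -0.3, -2.1]
gripper_width: 22.4
at [545.5  16.1  65.3] toolx yaw 86.6 q [-0.11  0.49 -0.41  0.68  0.    1.52] F [-0.3 -0.3 -2.1] rot total [-0.004 -0.    -0.001] deg 0.2 dist 7.0
[-6, 1.1, 3.3] [-0.004, -0.0, -0.001];
```

View pics/s6.png

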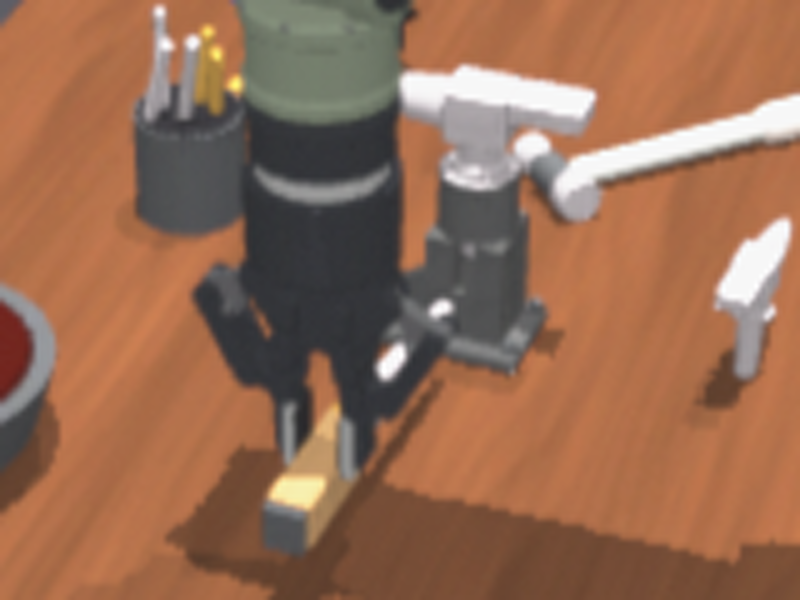

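View pics/c6.png

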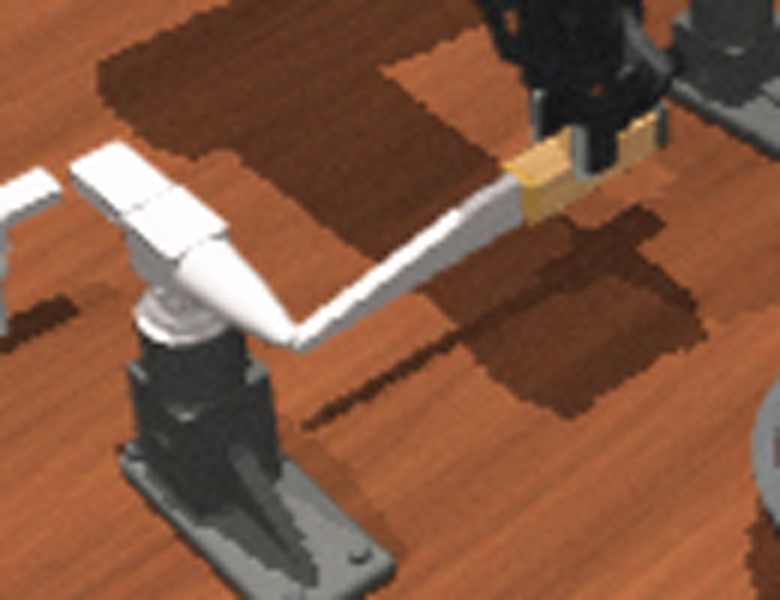

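View pics/w6.png

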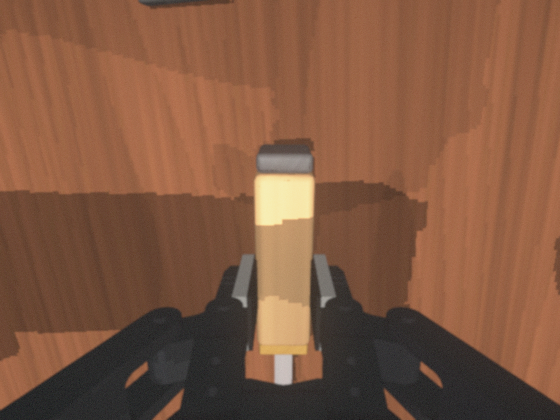

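Run:
```python
from h import *
np.set_printoptions(precision=1,suppress=True)
c=load("c6.pkl");w=load("w6.pkl")
C=lambda x,y:(170+(x-2.5)/6,190+(y-2.5)/6)
print("nose top scene z58",onz(c,C(297,330),58),"bottom z50",onz(c,C(297,347),50))
for z in (50,54,58): print(z,(proj(c,[535.1,-158.6,z])-[170,190])*6+2.5)
# shadow & axis in wrist: grip back center, blade
print("cap",onz(w,(286,147),78),"grip back top",onz(w,(286,177),78),"grip front",onz(w,(283,347),78),"blade",onz(w,(284,381),77))
# stake check: shoulder/tail in scene
print("tail top scene z166",[onz(c,C(*p),166) for p in [(72,175),(122,142),(172,185),(130,232),(178,262),(228,238)]])
```

```text
nose top scene z58 [ 531.5 -154.5   58. ] bottom z50 [ 533.4 -157.    50. ]
50 [296.5 350.5]
54 [295.9 344.5]
58 [295.3 338.5]
cap [547.4  73.6  78. ] grip back top [546.7  62.3  78. ] grip front [541.  -14.8  78. ] blade [540.3 -34.5  77. ]
tail top scene z166 [array([ 479.6, -224.6,  166. ]), array([ 477.5, -196.5,  166. ]), array([ 515.4, -198.6,  166. ]), array([ 526.3, -229. ,  166. ]), array([ 555. , -226.2,  166. ]), array([ 558.4, -202.7,  166. ])]
```

Run:
```python
from h import *
from rig import r
np.set_printoptions(precision=2,suppress=True)
w=load("w6.pkl");print(w["pose"]); s=r.state();print(s["position"])
for z in (65,78,50): print(proj(w,[545.5,16.1,z]),proj(w,[544.4,-3,z]))
```

```text
[[  1.    -0.05  -0.03 548.51]
 [ -0.06  -0.95  -0.3   91.82]
 [ -0.01   0.3   -0.95 209.16]
 [  0.     0.     0.     1.  ]]
[541.52  16.78  64.99]
[289.1 270.3] [288.9 307. ]
[289.3 285. ] [289.2 324.1]
[288.9 256. ] [288.7 290.2]
```

```bash
python3 plan.py 546.4 12 61 86.6 1; python3 plan.py 546.4 12 61 86.6 1
```

```text
at [541.5  16.8  65. ] toolx yaw 86.6 q [-0.11  0.48 -0.42  0.68  0.    1.52] F [-0.   0.9 -2.7] rot total [-0.009 -0.001 -0.   ] deg 0.5 dist 7.9
[-4.5, 5, 3.9] [-0.009, -0.001, -0.0]; 
at [541.5  16.8  65. ] toolx yaw 86.6 q [-0.11  0.48 -0.42  0.68  0.    1.52] F [-0.   0.9 -2.7] rot total [-0.009 -0.001 -0.   ] deg 0.5 dist 7.9
[-4.5, 5, 3.9] [-0.009, -0.001, -0.0];
```

```bash
python3 -m handwheel '[{"slide":[-3,5,3],"delta_rot":[-0.006,0,0],"grip":1},{"slide":[0,0,0],"delta_rot":[0,0,0],"grip":1},{"slide":[0,0,0],"delta_rot":[0,0,0],"grip":1}]'; python3 plan.py 546.2 12 61 86.6 1
python3 - <<'E'
from rig import imaging,r
from h import *
np.set_printoptions(precision=2,suppress=True)
d=imaging.read_camera("wrist");save(d,"w7.pkl");crop(d,200,130,170,260,2.2,"pics/w7.png");print(d["pose"][:3,3],r.state()["position"])
E
python3 plan.py 546.2 12 61 86.6 1
```

```text
time_s: 7.35
position: [544.1, 13.7, 61.5]
orientation: [-0.002, 0.728, 0.686, -0.001]
contact_force: [-0.2, 0.5, -2.9]
gripper_width: 22.1
at [544.1  13.7  61.5] toolx yaw 86.6 q [-0.11  0.49 -0.42  0.67  0.    1.52] F [-0.2  0.5 -2.9] rot total [-0.005 -0.001  0.   ] deg 0.3 dist 2.8
[-1.6, 2.2, 0.4] [-0.005, -0.001, 0.0]; 
[550.03  88.88 205.74] [544.17  13.73  61.48]
at [544.2  13.7  61.5] toolx yaw 86.6 q [-0.11  0.49 -0.42  0.67  0.    1.52] F [ 0.1 -0.1 -2.3] rot total [-0.005 -0.001  0.   ] deg 0.3 dist 2.7
[-1.6, 2.1, 0.5] [-0.005, -0.001, 0.0];
```

View pics/w7.png

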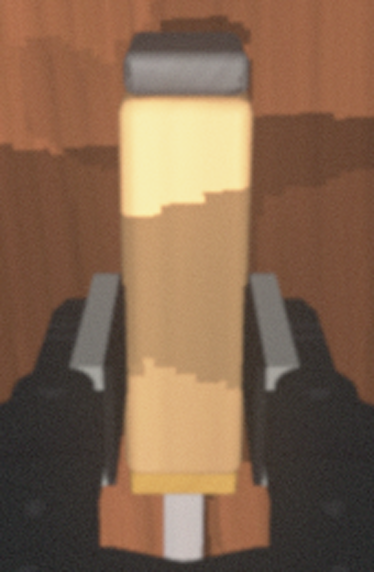

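Run:
```python
from h import *
np.set_printoptions(precision=2,suppress=True)
w=load("w7.pkl");S=lambda x,y:(200+(x-.6)/2.2,130+(y-.6)/2.2)
a=onz(w,S(186,98),74);b=onz(w,S(184.5,478),74);c=onz(w,S(184,550),73)
print(a,b,c)
for p,q in ((a,b),(a,c)):
    m=(q[0]-p[0])/(q[1]-p[1]); print(m, q[0]+m*(-186-q[1]), "TCP line x at13.7",q[0]+m*(13.7-q[1]))
```

```text
[548.13  60.33  74.  ] [543.32 -18.18  74.  ] [542.1 -37.2  73. ]
0.061371542417823485 533.0161258734714 TCP line x at13.7 545.2720228943108
0.06185173819610147 532.8978379780467 TCP line x at13.7 545.2496300958081
```

```bash
python3 -m handwheel '[{"slide":[-8,1.5,0],"delta_rot":[-0.004,0,0],"grip":1},{"slide":[0,0,0],"delta_rot":[0,0,0],"grip":1}]'; python3 plan.py 544.8 -10 61 86.6 2
```

```text
time_s: 7.65
position: [545.3, 5.1, 61.7]
orientation: [-0.0, 0.728, 0.686, 0.0]
contact_force: [0.0, 0.6, -1.9]
gripper_width: 22.4
at [545.3   5.1  61.7] toolx yaw 86.6 q [-0.13  0.49 -0.42  0.66  0.    1.5 ] F [ 0.   0.6 -1.9] rot total [ 0.    -0.001  0.   ] deg 0.0 dist 15.1
[-8, 0.2, 0.3] [0.0, -0.0, 0.0]; [-8, 0.2, 0.3] [0.0, -0.0, 0.0];
```

```bash
python3 -m handwheel '[{"slide":[-10,0.5,0],"delta_rot":[0,0,0],"grip":1},{"slide":[-10,0,0],"delta_rot":[0,0,0],"grip":1},{"slide":[-10,0,0],"delta_rot":[0,0,0],"grip":1},{"slide":[0,0,0],"delta_rot":[0,0,0],"grip":1}]'; python3 plan.py 543 -25 61 86.6 1
python3 - <<'E'
from rig import imaging,r
from h import *
d=imaging.read_camera("scene");crop(d,160,190,130,100,6,"pics/c8.png");save(d,"c8.pkl")
E
```

```text
time_s: 8.15
position: [544.0, -27.7, 61.8]
orientation: [0.0, 0.728, 0.686, 0.0]
contact_force: [0.8, 1.3, -2.7]
gripper_width: 21.8
at [544.  -27.7  61.8] toolx yaw 86.6 q [-0.19  0.49 -0.42  0.66  0.    1.44] F [ 0.8  1.3 -2.7] rot total [ 0.    -0.    -0.001] deg 0.0 dist 3.0
[2.7, -1.2, 0.8] [0.0, -0.0, -0.001];
```

View pics/c8.png

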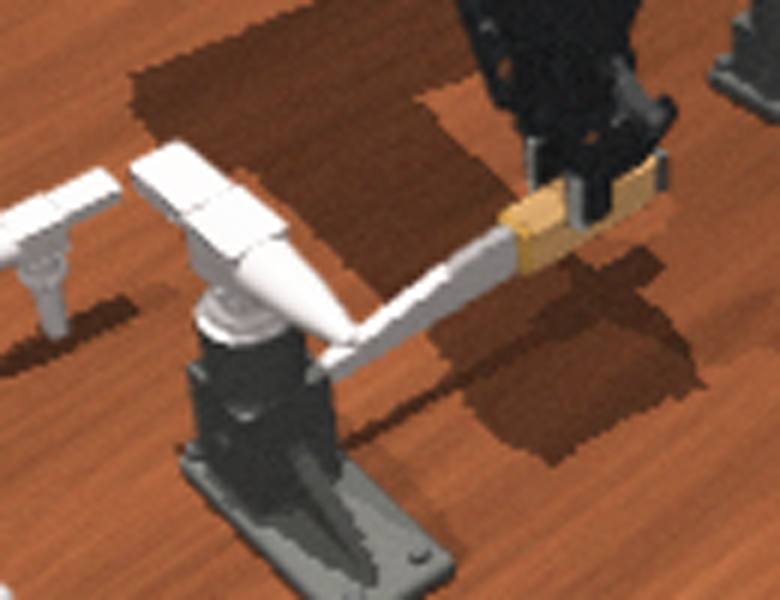

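```bash
python3 -m handwheel '[{"slide":[-10,0,0.5],"delta_rot":[0,0,0],"grip":1},{"slide":[-10,0,0.5],"delta_rot":[0,0,0],"grip":1},{"slide":[-8,0,0.5],"delta_rot":[0,0,0],"grip":1},{"slide":[0,0,0],"delta_rot":[0,0,0],"grip":1}]'; python3 plan.py 541.5 -60 60 86.6 1
```

```text
time_s: 8.7
position: [542.4, -57.3, 60.3]
orientation: [0.0, 0.728, 0.686, 0.0]
contact_force: [0.5, -0.3, -0.4]
gripper_width: 22.0
at [542.4 -57.3  60.3] toolx yaw 86.6 q [-0.24  0.49 -0.42  0.66 -0.    1.39] F [ 0.5 -0.3 -0.4] rot total [ 0.001  0.    -0.   ] deg 0.0 dist 2.8
[-2.7, -0.7, 0.3] [0.001, 0.0, -0.0];
```

```bash
python3 -m handwheel '[{"slide":[-9,-0.3,0],"delta_rot":[0,0,0],"grip":1},{"slide":[-9,0,0],"delta_rot":[0,0,0],"grip":1},{"slide":[-9,0,0],"delta_rot":[0,0,0],"grip":1},{"slide":[0,0,0],"delta_rot":[0,0,0],"grip":1}]'; python3 plan.py 540 -85 60 86.6 1
```

```text
time_s: 9.2
position: [540.0, -72.8, 59.8]
orientation: [-0.009, 0.725, 0.689, 0.011]
contact_force: [-0.6, -2.5, -1.2]
gripper_width: 22.0
at [540.  -72.8  59.8] toolx yaw 87.1 q [-0.29  0.49 -0.42  0.66  0.03  1.34] F [-0.6 -2.5 -1.2] rot total [ 0.001 -0.028  0.008] deg 1.7 dist 12.2
[-12, 0.7, -0.6] [0.001, -0.028, 0.008];
```

```bash
python3 -m handwheel '[{"slide":[-12,0.5,0],"delta_rot":[0,-0.028,0.008],"grip":1},{"slide":[-13,0,0],"delta_rot":[0,0,0],"grip":1},{"slide":[-13,0,0],"delta_rot":[0,0,0],"grip":1}]'; python3 plan.py 539 -110 60 86.6 1
```

```text
time_s: 9.57
position: [538.2, -87.3, 59.1]
orientation: [-0.017, 0.723, 0.691, 0.02]
contact_force: [0.8, 22.3, 6.7]
gripper_width: 22.0
at [538.2 -87.3  59.1] toolx yaw 87.4 q [-0.33  0.5  -0.42  0.67  0.05  1.29] F [ 0.8 22.3  6.7] rot total [ 0.003 -0.053  0.014] deg 3.2 dist 22.7
[-23, 1.8, -2.1] [0.003, -0.053, 0.014];
```

```bash
python3 -m handwheel '[{"slide":[-12,1,-0.5],"delta_rot":[0,-0.04,0.01],"grip":1},{"slide":[-13,0.5,-0.5],"delta_rot":[0,-0.02,0.005],"grip":1},{"slide":[-13,0.3,-0.5],"delta_rot":[0,-0.02,0],"grip":1}]'; python3 plan.py 538.5 -122 60 86.6 1
```

```text
time_s: 9.95
position: [537.1, -103.3, 58.9]
orientation: [-0.006, 0.723, 0.69, 0.009]
contact_force: [1.3, 21.6, 3.5]
gripper_width: 21.9
at [ 537.1 -103.3   58.9] toolx yaw 87.3 q [-0.34  0.49 -0.42  0.66  0.02  1.28] F [ 1.3 21.6  3.5] rot total [ 0.003 -0.022  0.012] deg 1.5 dist 18.8
[-19, 2.3, -1.5] [0.003, -0.022, 0.012];
```

```bash
python3 -m handwheel '[{"slide":[-13,1,-0.5],"delta_rot":[0,-0.03,0.01],"grip":1},{"slide":[-13,0.5,-0.5],"delta_rot":[0,-0.02,0.005],"grip":1}]'; python3 plan.py 538.5 -122 60 86.6 1
python3 - <<'E'
from rig import imaging,r
from h import *
d=imaging.read_camera("scene");crop(d,160,190,130,100,6,"pics/c9.png");save(d,"c9.pkl")
d=imaging.read_camera("side");crop(d,240,140,130,100,6,"pics/s9.png");save(d,"s9.pkl")
E
```

```text
time_s: 10.2
position: [536.5, -117.1, 58.7]
orientation: [0.002, 0.726, 0.688, 0.0]
contact_force: [1.0, 14.1, -1.6]
gripper_width: 22.2
at [ 536.5 -117.1   58.7] toolx yaw 86.9 q [-0.35  0.5  -0.42  0.65 -0.    1.28] F [ 1.  14.1 -1.6] rot total [0.003 0.002 0.005] deg 0.3 dist 5.5
[-4.8, 2.3, -1.2] [0.003, 0.002, 0.005];
```

View pics/c9.png

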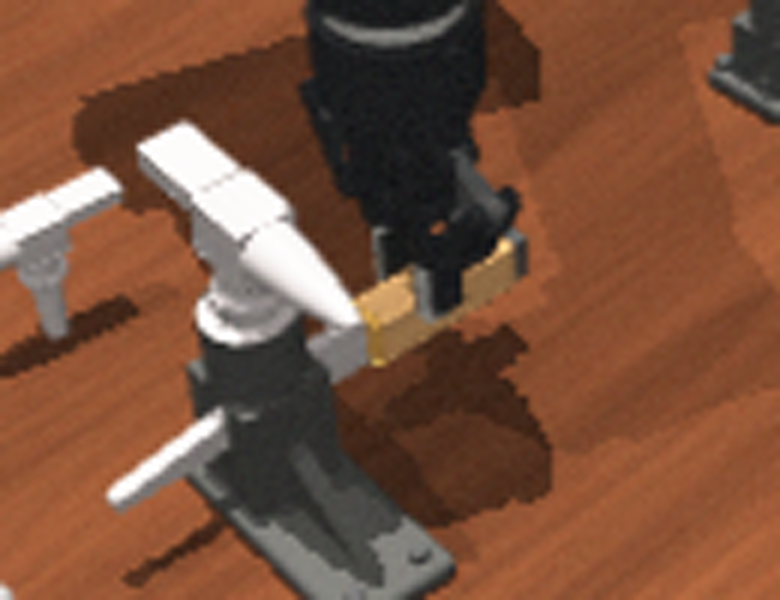

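View pics/s9.png

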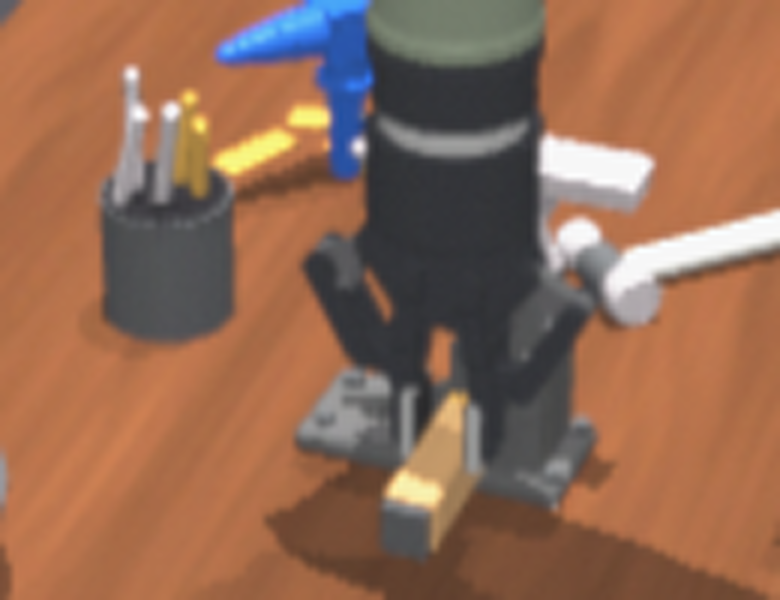

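Run:
```python
from h import *
np.set_printoptions(precision=1,suppress=True)
c=load("c9.pkl");C=lambda x,y:(160+(x-2.5)/6,190+(y-2.5)/6)
print("nose top",onz(c,C(110,492),52),"bottom",onz(c,C(113,507),44))
# lift: tail top corners and head/horn corners c8 -> c9
p0=np.array([478,-196,166.])
b=proj(c,p0)
for dz in (8,10,12): print(dz,(proj(c,p0+[0,0,dz])-b)*6)
e=load("c8.pkl")
cv2.imwrite("pics/cmp.png",np.hstack([cv2.resize(x["color"][205:250,178:222,::-1],None,fx=8,fy=8,interpolation=cv2.INTER_CUBIC) for x in (e,c)]))
```

```text
nose top [ 525.7 -289.5   52. ] bottom [ 527.1 -290.4   44. ]
8 [ -2.4 -14.4]
10 [ -3. -18.]
12 [ -3.6 -21. ]
```

View pics/cmp.png

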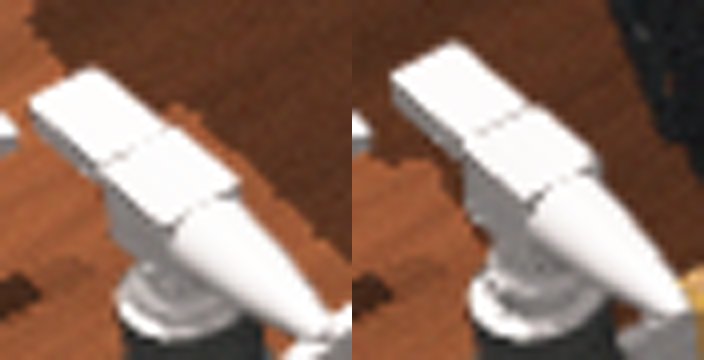

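```bash
python3 -m handwheel '[{"slide":[-10,0.8,-0.3],"delta_rot":[0,-0.01,0.005],"grip":1},{"slide":[-9,0.5,-0.3],"delta_rot":[0,-0.01,0],"grip":1},{"slide":[0,0,0],"delta_rot":[0,0,0],"grip":1}]'; python3 plan.py 538.5 -126 60 86.6 1
python3 - <<'E'
from rig import imaging,r
from h import *
d=imaging.read_camera("scene");crop(d,160,190,100,90,6,"pics/c10.png");save(d,"c10.pkl")
print(r.state()["position"])
E
```

```text
time_s: 10.68
position: [535.2, -130.8, 58.0]
orientation: [0.003, 0.727, 0.687, -0.003]
contact_force: [-0.1, -0.8, -2.1]
gripper_width: 22.1
at [ 535.2 -130.8   58. ] toolx yaw 86.8 q [-0.37  0.5  -0.41  0.65 -0.01  1.26] F [-0.1 -0.8 -2.1] rot total [0.    0.009 0.003] deg 0.5 dist 6.2
[5.0, 3.0, -2.0] [0.0, 0.009, 0.003]; 
[ 535.15411327 -130.7876453    57.99940108]
```

View pics/c10.png

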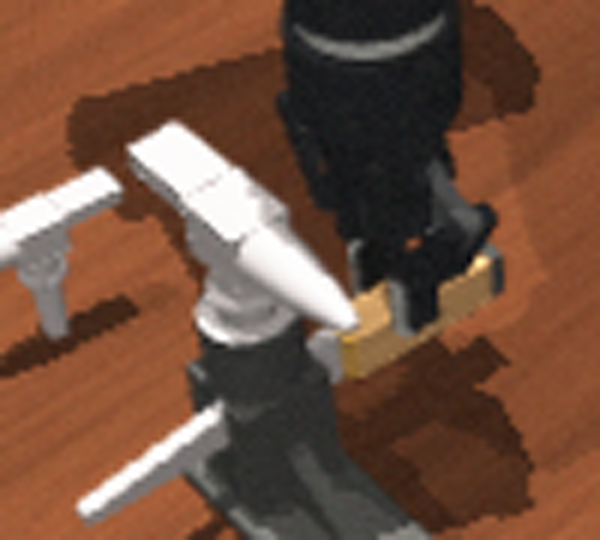

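Stake stands visibly raised (shoulder at crop (245,320), gap above the barrel) and the nose is out at crop (85,510). Next I release the drift and back off.

```bash
python3 -m handwheel '[{"slide":[0,0,0],"delta_rot":[0,0,0],"grip":-1},{"slide":[0,0,0],"delta_rot":[0,0,0],"grip":-1},{"slide":[0,0,0],"delta_rot":[0,0,0],"grip":-1},{"slide":[5,0,-35],"delta_rot":[0,0,0],"grip":-1},{"slide":[5,0,-40],"delta_rot":[0,0,0],"grip":-1},{"slide":[5,0,-40],"delta_rot":[0,0,0],"grip":-1},{"slide":[5,0,-40],"delta_rot":[0,0,0],"grip":-1},{"slide":[0,0,-20],"delta_rot":[0,0,0],"grip":-1}]'; python3 plan.py 533 -209 230 90 1
python3 - <<'E'
from rig import imaging,r
from h import *
d=imaging.read_camera("wrist");cv2.imwrite("pics/w11.png",d["color"][:,:,::-1]);save(d,"w11.pkl")
d=imaging.read_camera("scene");crop(d,140,160,130,100,6,"pics/c11.png");save(d,"c11.pkl")
d=imaging.read_camera("side");crop(d,270,140,130,100,6,"pics/s11.png");save(d,"s11.pkl")
print(r.state()["position"],r.state()["time_s"])
E
```

```text
time_s: 11.72
position: [535.8, -110.6, 237.7]
orientation: [0.004, 0.727, 0.686, -0.005]
contact_force: [-0.6, 0.5, -0.8]
gripper_width: 85.3
at [ 535.8 -110.6  237.7] toolx yaw 86.7 q [-0.33  0.31 -0.19  1.07 -0.01  1.3 ] F [-0.6  0.5 -0.8] rot total [-0.001  0.013 -0.058] deg 3.4 dist 98.8
[-98, 3.0, 9] [-0.001, 0.013, -0.058]; 
[ 535.54582649 -110.73248102  235.9909895 ] 11.875
```

View pics/w11.png

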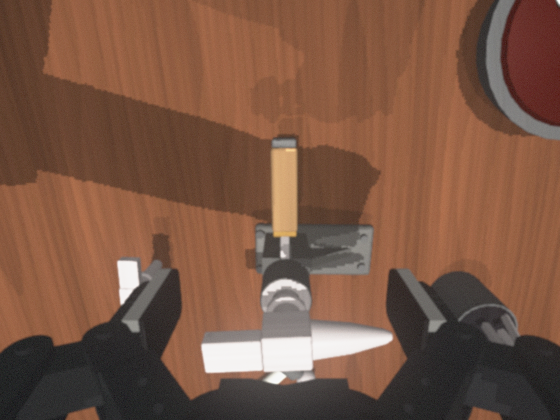

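View pics/c11.png

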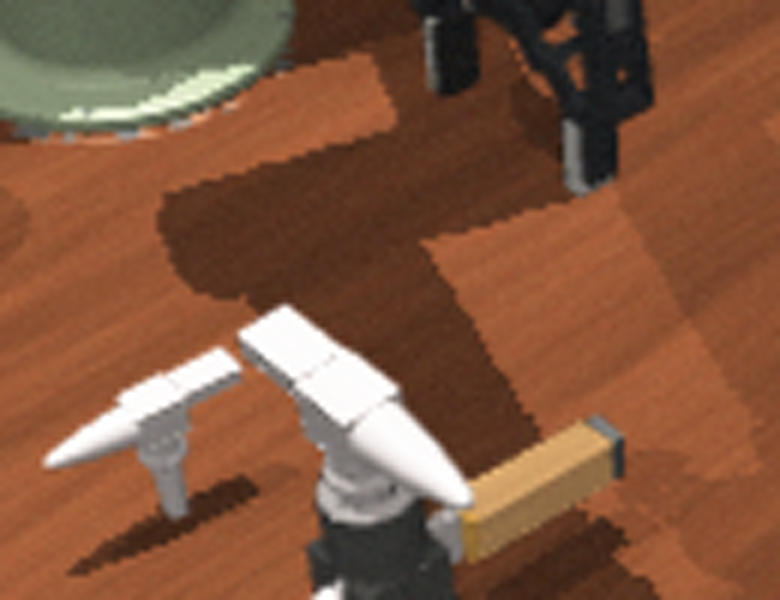

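View pics/s11.png

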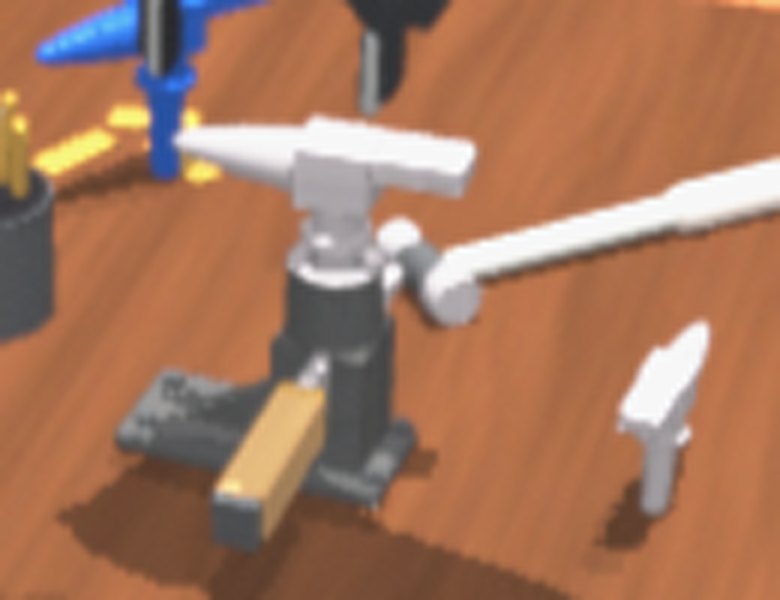

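Run:
```python
from h import *
np.set_printoptions(precision=2,suppress=True)
w=load("w11.pkl");c=load("c11.pkl");s=load("s11.pkl")
crop(w,195,310,210,80,3.8,"pics/w11c.png")
C=lambda x,y:(140+(x-2.5)/6,160+(y-2.5)/6);S=lambda x,y:(270+(x-2.5)/6,140+(y-2.5)/6)
print("horn tip",tri((c,C(470,503)),(s,S(176,142))))
print("horn tip 3",tri((c,C(470,503)),(s,S(176,142)),(w,(391,338))))
print("tail far(-y) top corner c/s", tri((c,C(238,335)),(w,(205,371))))
print("tail +y top corner",tri((s,S(474,145)),(w,(202,333)),(c,C(286,305))))
print("wrist tail",onz(w,(202,333),176),onz(w,(205,371),176),"horn",onz(w,(391,338),160.5))
s0=load("side0.pkl");c0=load("scene0.pkl");print("dome",tri((s0,(270,374)),(c0,(328,149))))
```

```text
horn tip (array([ 611.95, -213.4 ,  160.79]), [1.0, 1.0])
horn tip 3 (array([ 611.72, -213.55,  160.8 ]), [0.8, 1.3, 0.5])
tail far(-y) top corner c/s (array([ 472.47, -225.19,  173.24]), [0.2, 0.2])
tail +y top corner (array([ 473.61, -199.21,  179.48]), [10.4, 9.7, 3.4])
wrist tail [ 475.62 -189.82  176.  ] [ 473.57 -222.46  176.  ] horn [ 611.42 -214.14  160.5 ]
dome (array([457.  , 422.01,  78.03]), [0.0, 0.0])
```

View pics/w11c.png

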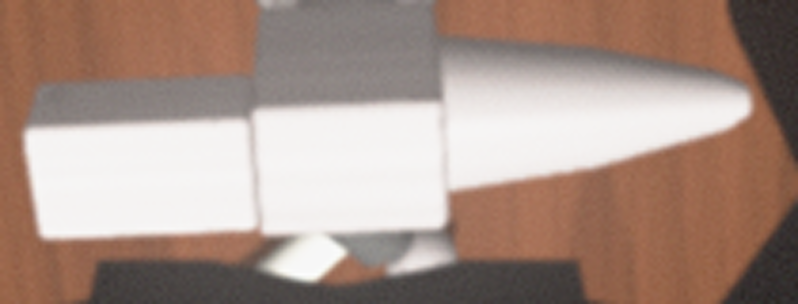

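```bash
python3 - <<'E'
from h import *
np.set_printoptions(precision=1,suppress=True)
w=load("w11.pkl");W=lambda x,y:(195+(x-1.4)/3.8,310+(y-1.4)/3.8)
for z in (174,176,178):
    P=[onz(w,W(*p),z) for p in [(255,108),(440,102),(447,228),(262,234)]];P=np.array(P)
    T=(onz(w,W(25,128),z)+onz(w,W(42,238),z))/2
    print(z,P[:,:2].tolist(),"cen",P.mean(0),"sizes",np.linalg.norm(P[0]-P[1]),np.linalg.norm(P[1]-P[2]),"tail",T)
h=np.array([611.6,-213.8]);print("yaw",np.degrees(np.arctan2(*(h-T[:2])[::-1])),"axis pt",h-78*(h-T[:2])/np.linalg.norm(h-T[:2]))
print("yaw front/back edge",[np.degrees(np.arctan2(*(P[a]-P[b])[1::-1])) for a,b in ((1,0),(2,3))])
E
python3 plan.py 533 -209 230 177 8
```

```text
174 [[516.3808241729186, -197.95074581273144], [550.6033160835157, -198.56816735212612], [550.9740299850677, -227.508294006195], [515.511523240901, -226.92076895298004]] cen [ 533.4 -212.7  174. ] sizes 34.22806103080035 28.942500920797286 tail [ 473.3 -212.7  174. ]
176 [[516.6203519822831, -196.36131697767132], [550.5121830578278, -196.97277293389544], [550.879315087885, -225.6332774473277], [515.7594503150779, -225.05142911470978]] cen [ 533.4 -211.   176. ] sizes 33.8973463864011 28.662855839779215 tail [ 473.9 -211.   176. ]
178 [[516.8598797916476, -194.7718881426112], [550.4210500321398, -195.37737851566482], [550.7846001907022, -223.75826088846054], [516.0073773892547, -223.18208927643957]] cen [ 533.5 -209.3  178. ] sizes 33.56663174200173 28.383210758761205 tail [ 474.6 -209.3  178. ]
yaw -1.8992875486642489 axis pt [ 533.6 -211.2]
yaw front/back edge [np.float64(-1.0335837339461222), np.float64(-0.9491609468394314)]
at [ 535.5 -110.7  236. ] toolx yaw 86.6 q [-0.33  0.32 -0.19  1.06 -0.01  1.3 ] F [ 0.4 -0.7 -1.1] rot total [-0.011  0.008 -1.577] deg 90.4 dist 98.5
[-12, 0.4, 0.9] [-0.001, 0.001, -0.197]; [-12, -2.0, 0.9] [-0.001, 0.001, -0.197]; [-11, -4.3, 0.9] [-0.001, 0.001, -0.197]; [-10, -7, 0.9] [-0.001, 0.001, -0.197]; [-9, -8, 0.8] [-0.001, 0.001, -0.197]; [-7, -10, 0.8] [-0.001, 0.001, -0.197]; [-5, -11, 0.8] [-0.001, 0.001, -0.197]; [-2.7, -12, 0.8] [-0.001, 0.001, -0.197];
```

```bash
python3 -m handwheel '[{"slide":[-12,0.4,0],"delta_rot":[0,0,-0.18],"grip":-1},{"slide":[-12,-2,0],"delta_rot":[0,0,-0.18],"grip":-1},{"slide":[-11,-4,0],"delta_rot":[0,0,-0.18],"grip":-1},{"slide":[-10,-6,0],"delta_rot":[0,0,-0.18],"grip":-1},{"slide":[-9,-8,0],"delta_rot":[0,0,-0.18],"grip":-1},{"slide":[-7,-10,0],"delta_rot":[0,0,-0.18],"grip":-1},{"slide":[-5,-11,0],"delta_rot":[0,0,-0.18],"grip":-1},{"slide":[-3,-12,0],"delta_rot":[0,0,-0.18],"grip":-1}]'; python3 plan.py 533.5 -211 220 178.5 1
```

```text
time_s: 12.88
position: [523.0, -207.3, 222.0]
orientation: [-0.011, 0.071, 0.997, -0.003]
contact_force: [-0.4, -0.7, 0.5]
gripper_width: 85.3
at [ 523.  -207.3  222. ] toolx yaw 171.9 q [-0.5   0.37 -0.15  1.07 -0.01 -0.36] F [-0.4 -0.7  0.5] rot total [-0.006 -0.022 -0.115] deg 6.7 dist 11.3
[-11, -2.1, 1.8] [-0.006, -0.022, -0.115];
```

```bash
python3 -m handwheel '[{"slide":[-10,-2,0],"delta_rot":[-0.006,-0.022,-0.115],"grip":-1},{"slide":[0,0,0],"delta_rot":[0,0,0],"grip":-1},{"slide":[0,0,0],"delta_rot":[0,0,0],"grip":-1}]'; python3 plan.py 533.5 -211 190 178.5 1
python3 - <<'E'
from rig import imaging,r
from h import *
d=imaging.read_camera("wrist");cv2.imwrite("pics/w12.png",d["color"][:,:,::-1]);save(d,"w12.pkl")
E
python3 plan.py 533.5 -211 190 178.5 1
```

```text
time_s: 13.25
position: [529.9, -210.8, 216.7]
orientation: [-0.004, 0.014, 1.0, 0.002]
contact_force: [0.3, 0.4, 0.4]
gripper_width: 85.1
at [ 529.9 -210.8  216.7] toolx yaw 178.4 q [-0.51  0.38 -0.15  1.05 -0.   -0.48] F [0.3 0.4 0.4] rot total [ 0.003 -0.007 -0.001] deg 0.5 dist 26.9
[-3.8, -0.2, 27] [0.003, -0.007, -0.001]; 
at [ 529.9 -210.8  216.7] toolx yaw 178.5 q [-0.51  0.38 -0.15  1.05 -0.   -0.48] F [ 1.5 -0.2  0.4] rot total [ 0.003 -0.007 -0.001] deg 0.5 dist 26.9
[-3.8, -0.2, 27] [0.003, -0.007, -0.001];
```

View pics/w12.png

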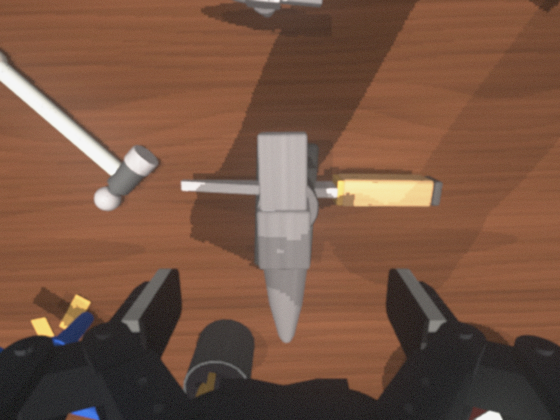

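```bash
python3 -m handwheel '[{"slide":[-3,0,22],"delta_rot":[0,-0.007,0],"grip":-1},{"slide":[-1,0,22],"delta_rot":[0,0,0],"grip":-1},{"slide":[0,0,21],"delta_rot":[0,0,0],"grip":-1},{"slide":[0,0,0],"delta_rot":[0,0,0],"grip":-1},{"slide":[0,0,0],"delta_rot":[0,0,0],"grip":-1}]'; python3 plan.py 533.5 -211 148 178.5 1
python3 - <<'E'
from rig import imaging,r
from h import *
d=imaging.read_camera("wrist");cv2.imwrite("pics/w13.png",d["color"][:,:,::-1]);save(d,"w13.pkl")
E
```

```text
time_s: 13.92
position: [533.7, -209.5, 150.6]
orientation: [-0.0, 0.015, 1.0, 0.001]
contact_force: [0.1, -0.3, -0.1]
gripper_width: 85.7
at [ 533.7 -209.5  150.6] toolx yaw 178.3 q [-0.5   0.43 -0.25  0.89  0.   -0.47] F [ 0.1 -0.3 -0.1] rot total [ 0.003 -0.    -0.004] deg 0.3 dist 2.9
[0.1, -1.5, 2.6] [0.003, -0.0, -0.004];
```

View pics/w13.png

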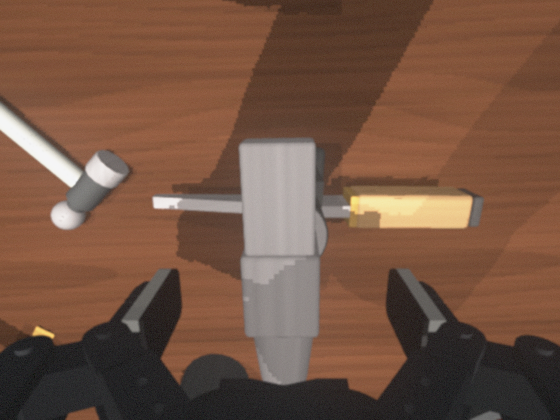

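```bash
python3 -m handwheel '[{"slide":[0,-1.2,2],"delta_rot":[0,0,0],"grip":-1},{"slide":[0,0,0],"delta_rot":[0,0,0],"grip":1},{"slide":[0,0,0],"delta_rot":[0,0,0],"grip":1},{"slide":[0,0,0],"delta_rot":[0,0,0],"grip":1},{"slide":[0,0,0],"delta_rot":[0,0,0],"grip":1},{"slide":[0,0,0],"delta_rot":[0,0,0],"grip":1}]'; python3 plan.py 533.5 -211 148 178.5 1
```

```text
time_s: 14.72
position: [534.7, -210.6, 150.7]
orientation: [0.001, 0.015, 1.0, 0.001]
contact_force: [0.4, 1.6, 0.2]
gripper_width: 29.0
at [ 534.7 -210.6  150.7] toolx yaw 178.3 q [-0.51  0.43 -0.25  0.89  0.   -0.48] F [0.4 1.6 0.2] rot total [ 0.003  0.003 -0.004] deg 0.3 dist 3.0
[1.2, -0.5, 2.6] [0.003, 0.003, -0.004];
```

```bash
python3 -m handwheel '[{"slide":[0,0,-8],"delta_rot":[0,0,0],"grip":1},{"slide":[0,0,-8],"delta_rot":[0,0,0],"grip":1},{"slide":[0,0,-10],"delta_rot":[0,0,0],"grip":1}]'; python3 plan.py 533.5 -211 225 178.5 3
```

```text
time_s: 15.1
position: [533.1, -210.7, 175.1]
orientation: [-0.001, 0.015, 1.0, 0.002]
contact_force: [1.4, -0.1, -6.6]
gripper_width: 28.7
at [ 533.1 -210.7  175.1] toolx yaw 178.3 q [-0.51  0.41 -0.21  0.95  0.   -0.48] F [ 1.4 -0.1 -6.6] rot total [ 0.003 -0.002 -0.004] deg 0.3 dist 49.9
[-0.1, -0.0, -17] [0.001, -0.001, -0.001]; [-0.1, -0.1, -17] [0.001, -0.001, -0.001]; [-0.1, -0.1, -17] [0.001, -0.001, -0.001];
```

```bash
python3 -m handwheel '[{"slide":[0,0,-18],"delta_rot":[0,0,0],"grip":1},{"slide":[0,0,-18],"delta_rot":[0,0,0],"grip":1},{"slide":[0,0,-16],"delta_rot":[0,0,0],"grip":1},{"slide":[0,0,0],"delta_rot":[0,0,0],"grip":1}]'; python3 plan.py 510 171 225 138 8
python3 - <<'E'
from rig import imaging,r
from h import *
d=imaging.read_camera("scene");crop(d,140,140,130,110,6,"pics/c14.png");save(d,"c14.pkl")
d=imaging.read_camera("side");crop(d,260,110,130,120,6,"pics/s14.png");save(d,"s14.pkl")
d=imaging.read_camera("wrist");cv2.imwrite("pics/w14.png",d["color"][:,:,::-1]);save(d,"w14.pkl")
E
```

```text
time_s: 15.6
position: [531.6, -210.6, 230.2]
orientation: [-0.002, 0.015, 1.0, 0.002]
contact_force: [-0.6, -1.3, -6.1]
gripper_width: 29.2
at [ 531.6 -210.6  230.2] toolx yaw 178.2 q [-0.51  0.37 -0.13  1.08  0.   -0.48] F [-0.6 -1.3 -6.1] rot total [ 0.002 -0.006  0.702] deg 40.2 dist 382.3
[4.2, 48, 0.8] [0.0, -0.001, 0.088]; [8, 47, 0.8] [0.0, -0.001, 0.088]; [12, 46, 0.8] [0.0, -0.001, 0.088]; [16, 45, 0.8] [0.0, -0.001, 0.088]; [20, 43, 0.8] [0.0, -0.001, 0.088]; [24, 41, 0.7] [0.0, -0.001, 0.088]; [28, 39, 0.7] [0.0, -0.001, 0.088]; [31, 36, 0.7] [0.0, -0.001, 0.088];
```

View pics/c14.png

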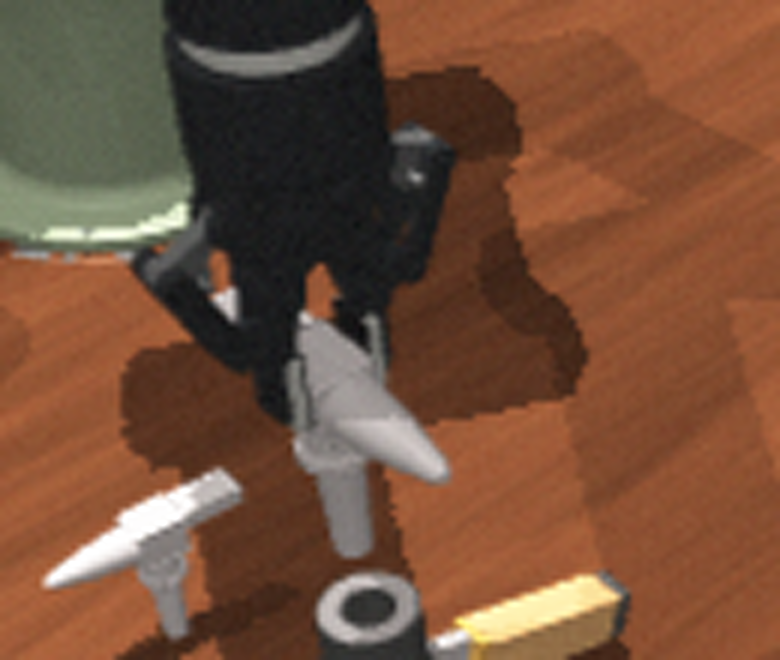

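View pics/s14.png

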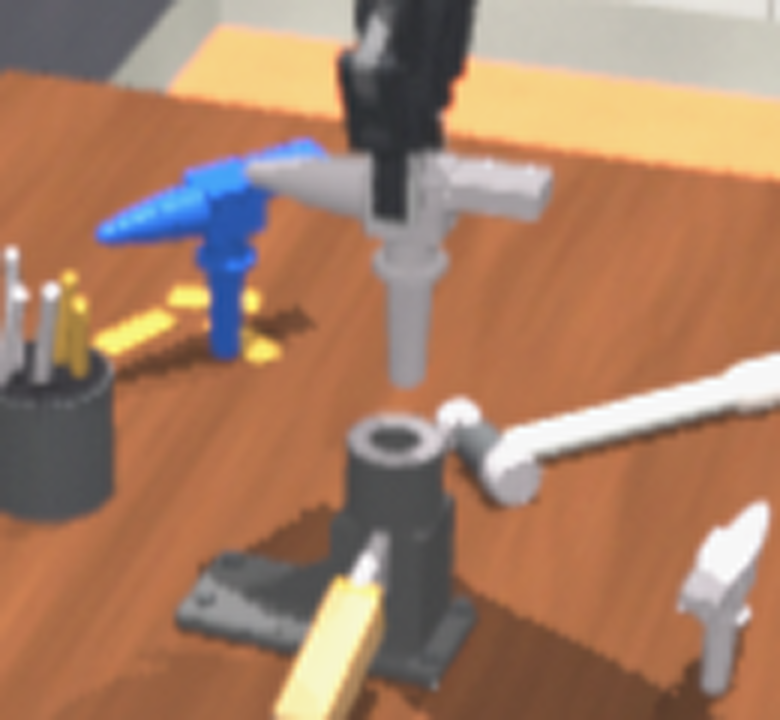

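View pics/w14.png

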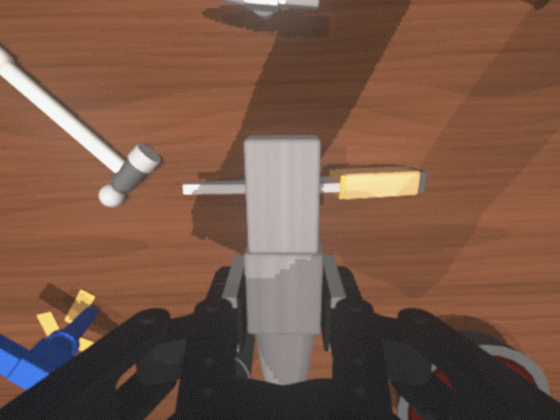

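Run:
```python
from h import *
from rig import r
np.set_printoptions(precision=1,suppress=True)
c=load("c14.pkl");s=load("s14.pkl")
C=lambda x,y:(140+(x-2.5)/6,140+(y-2.5)/6);S=lambda x,y:(260+(x-2.5)/6,110+(y-2.5)/6)
print("end",tri((c,C(352,549)),(s,S(406,379))))
print("shank top",tri((c,C(338,475)),(s,S(410,276))))
print("horn tip",tri((c,C(447,472)),(s,S(250,171))))
print("tall mouth",tri((c,C(367,608)),(s,S(396,440))),onz(c,C(367,608),114),onz(s,S(396,440),114))
# low mouth
c0=load("scene0.pkl");s0=load("side0.pkl")
print("low mouth scene",onz(c0,(265+(273-4.5)/10,165+(188-4.5)/10),86),"side",onz(s0,(240+(169-1.25)/3.5,150+(456-1.25)/3.5),86))
print(r.state()["position"])
```

```text
end (array([ 529.8, -211.6,  146.3]), [0.9, 0.9])
shank top (array([ 532.9, -216.7,  195.1]), [1.4, 1.4])
horn tip (array([ 606.1, -212.8,  238.8]), [0.1, 0.1])
tall mouth (array([ 533.5, -211.1,  113.3]), [0.9, 0.9]) [ 533.1 -211.7  114. ] [ 533.8 -209.   114. ]
low mouth scene [509.9 168.3  86. ] side [509.6 172.5  86. ]
[ 530.5 -210.   228. ]
```

```bash
python3 -m handwheel '[{"slide":[4,30,0],"delta_rot":[0,0,0.092],"grip":1},{"slide":[8,47,0],"delta_rot":[0,0,0.092],"grip":1},{"slide":[12,46,0],"delta_rot":[0,0,0.092],"grip":1},{"slide":[16,45,0],"delta_rot":[0,0,0.092],"grip":1},{"slide":[20,43,0],"delta_rot":[0,0,0.092],"grip":1},{"slide":[24,41,0],"delta_rot":[0,0,0.092],"grip":1},{"slide":[28,39,0],"delta_rot":[0,0,0.092],"grip":1},{"slide":[28,30,0],"delta_rot":[0,0,0.092],"grip":1}]'; python3 plan.py 509.8 171.8 200 136 2
```

```text
time_s: 16.75
position: [513.3, 154.4, 222.9]
orientation: [-0.01, 0.389, 0.921, -0.001]
contact_force: [0.7, -0.1, -6.7]
gripper_width: 29.3
at [513.3 154.4 222.9] toolx yaw 134.2 q [ 0.15  0.32 -0.22  1.05  0.01  0.95] F [ 0.7 -0.1 -6.7] rot total [-0.009 -0.018 -0.031] deg 2.1 dist 29.0
[7, 4.9, 12] [-0.004, -0.009, -0.015]; [7, 5.0, 11] [-0.004, -0.009, -0.015];
```

```bash
python3 -m handwheel '[{"slide":[7,4.5,10],"delta_rot":[-0.004,-0.009,-0.015],"grip":1},{"slide":[4,3,8],"delta_rot":[-0.004,-0.009,-0.01],"grip":1},{"slide":[0,0,0],"delta_rot":[0,0,0],"grip":1},{"slide":[0,0,0],"delta_rot":[0,0,0],"grip":1}]'; python3 plan.py 509.8 171.8 185 136 1
python3 - <<'E'
from rig import imaging,r
from h import *
d=imaging.read_camera("scene");crop(d,250,120,100,100,6,"pics/c15.png");save(d,"c15.pkl")
d=imaging.read_camera("side");crop(d,230,190,120,120,5,"pics/s15.png");save(d,"s15.pkl")
d=imaging.read_camera("wrist");cv2.imwrite("pics/w15.png",d["color"][:,:,::-1]);save(d,"w15.pkl")
E
```

```text
time_s: 17.25
position: [508.4, 168.6, 201.7]
orientation: [-0.001, 0.375, 0.927, -0.002]
contact_force: [-0.4, 0.7, -6.7]
gripper_width: 29.0
at [508.4 168.6 201.7] toolx yaw 135.9 q [ 0.18  0.32 -0.27  0.98 -0.    0.95] F [-0.4  0.7 -6.7] rot total [-0.005 -0.001 -0.001] deg 0.3 dist 17.1
[1.2, 3.4, 17] [-0.005, -0.001, -0.001];
```

View pics/c15.png

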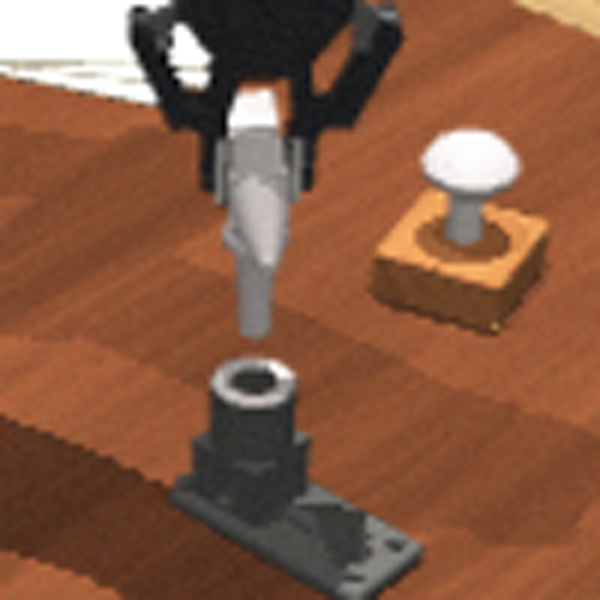

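View pics/s15.png

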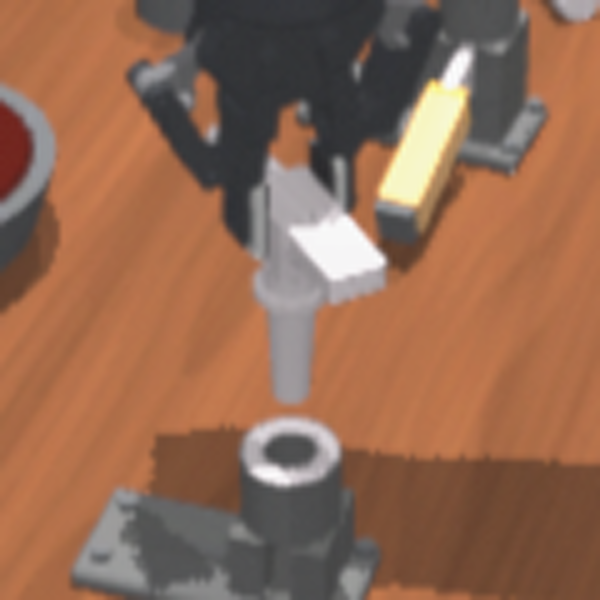

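View pics/w15.png

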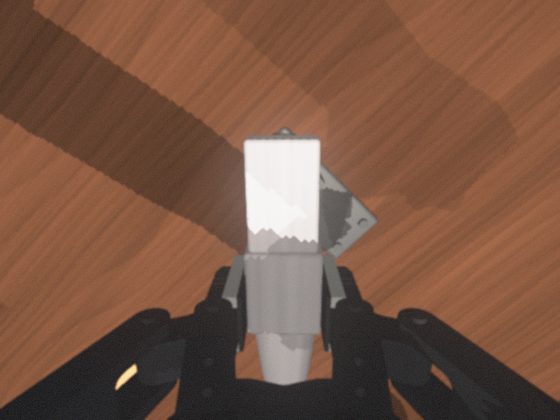

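Run:
```python
from h import *
np.set_printoptions(precision=1,suppress=True)
c=load("c15.pkl");s=load("s15.pkl")
C=lambda x,y:(250+(x-2.5)/6,120+(y-2.5)/6);S=lambda x,y:(230+(x-2)/5,190+(y-2)/5)
e=tri((c,C(255.5,331)),(s,S(290.5,396)))
m=tri((c,C(253.5,383)),(s,S(291,451)))
print(e,m,m[0]-e[0]); print("holes bore", tri((c,C(255,379)),(s,S(289,452))))
print(onz(c,C(253.5,383),86)-onz(c,C(255.5,331),120),onz(s,S(291,451),86)-onz(s,S(290.5,396),120))
```

```text
(array([509.3, 170.6, 117.6]), [1.2, 1.2]) (array([509.9, 169.8,  84.5]), [1.1, 1.1]) [  0.6  -0.7 -33.2]
holes bore (array([509.6, 171.8,  85.8]), [1.5, 1.5])
[ -0.1   0.2 -34. ] [  0.9  -1.8 -34. ]
```

```bash
python3 -m handwheel '[{"slide":[0.2,1.1,12],"delta_rot":[-0.004,0,0],"grip":1},{"slide":[0,0,12],"delta_rot":[0,0,0],"grip":1},{"slide":[0,0,10],"delta_rot":[0,0,0],"grip":1},{"slide":[0,0,8],"delta_rot":[0,0,0],"grip":1}]'; python3 plan.py 509.2 169.8 124 136 1
```

```text
time_s: 17.9
position: [510.0, 169.0, 157.6]
orientation: [0.0, 0.376, 0.927, 0.0]
contact_force: [-0.1, 0.3, -6.3]
gripper_width: 29.1
at [510.  169.  157.6] toolx yaw 135.8 q [ 0.18  0.36 -0.34  0.87  0.    0.95] F [-0.1  0.3 -6.3] rot total [ 0.001 -0.    -0.003] deg 0.2 dist 33.6
[1.2, 0.0, 34] [0.001, -0.0, -0.003];
```

```bash
python3 -m handwheel '[{"slide":[0,0,9],"delta_rot":[0,0,0],"grip":1},{"slide":[0,0,9],"delta_rot":[0,0,0],"grip":1}]'; python3 plan.py 509.2 169.8 124 136 1
```

```text
time_s: 18.15
position: [509.9, 169.0, 138.2]
orientation: [-0.0, 0.376, 0.927, 0.0]
contact_force: [-0.1, -0.8, -5.5]
gripper_width: 28.7
at [509.9 169.  138.2] toolx yaw 135.8 q [ 0.18  0.38 -0.36  0.83  0.    0.95] F [-0.1 -0.8 -5.5] rot total [ 0.    -0.    -0.003] deg 0.2 dist 14.2
[1.1, 0.1, 14] [0.0, -0.0, -0.003];
```

Run:
```python
from rig import imaging,r
from h import *
d=imaging.read_camera("scene");crop(d,265,140,60,70,9,"pics/c16.png");save(d,"c16.pkl")
d=imaging.read_camera("side");crop(d,250,220,80,80,7.5,"pics/s16.png");save(d,"s16.pkl")
print(r.state()["position"],r.state()["contact_force"],r.state()["wrist_torque"])
```

```text
[509.01616962 168.86334658 137.52732483] [-0.03185197 -0.58267835 -6.88105608] [-0.03397232  0.01259919  0.02633806]
```

View pics/s16.png

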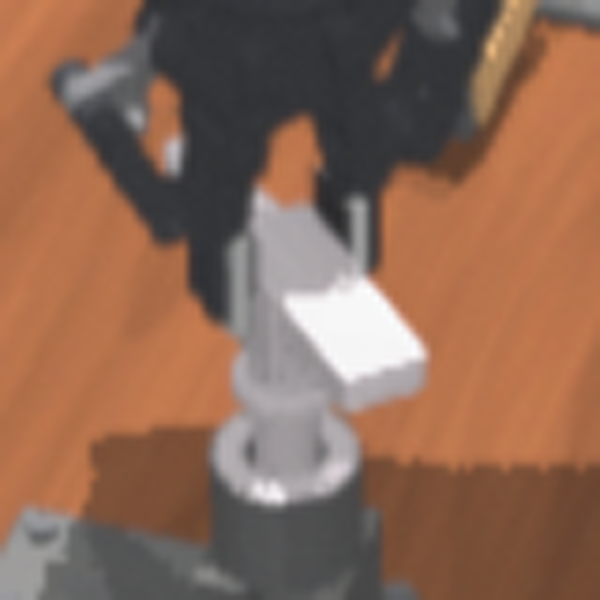

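View pics/c16.png

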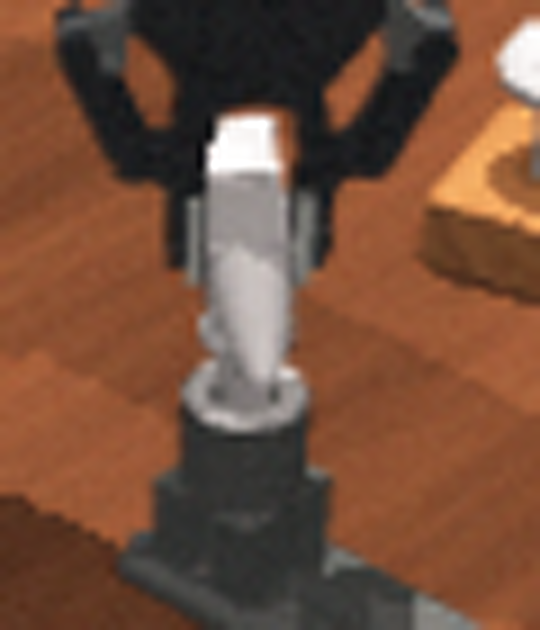

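```bash
python3 -m handwheel '[{"slide":[0,0,6],"delta_rot":[0,0,0],"grip":1},{"slide":[0,0,5],"delta_rot":[0,0,0],"grip":1}]'; python3 plan.py 509.2 169.8 120 136 1
```

```text
time_s: 18.5
position: [509.5, 168.9, 126.6]
orientation: [-0.0, 0.376, 0.927, -0.0]
contact_force: [-1.4, 0.7, -5.6]
gripper_width: 28.6
at [509.5 168.9 126.6] toolx yaw 135.8 q [ 0.18  0.39 -0.38  0.8   0.    0.95] F [-1.4  0.7 -5.6] rot total [-0.    -0.001 -0.003] deg 0.2 dist 6.7
[0.8, 0.4, 7] [-0.0, -0.001, -0.003];
```

```bash
python3 -m handwheel '[{"slide":[0,0,4],"delta_rot":[0,0,0],"grip":1},{"slide":[0,0,3],"delta_rot":[0,0,0],"grip":1}]'; python3 plan.py 509.2 169.8 120 136 1
```

```text
time_s: 18.75
position: [509.3, 169.1, 119.4]
orientation: [-0.001, 0.376, 0.927, 0.0]
contact_force: [-1.7, 0.1, -1.4]
gripper_width: 28.7
at [509.3 169.1 119.4] toolx yaw 135.9 q [ 0.18  0.4  -0.38  0.78  0.    0.95] F [-1.7  0.1 -1.4] rot total [-0.    -0.001 -0.003] deg 0.2 dist 0.9
[0.5, 0.4, -0.6] [-0.0, -0.001, -0.003];
```

```bash
python3 -m handwheel '[{"slide":[0,0,3],"delta_rot":[0,0,-0.08],"grip":1},{"slide":[0,0,3],"delta_rot":[0,0,-0.08],"grip":1}]'; python3 plan.py 509.2 169.8 112 181 1
```

```text
time_s: 19.0
position: [510.0, 169.4, 115.2]
orientation: [0.0, 0.298, 0.955, 0.001]
contact_force: [-3.4, -0.4, 6.8]
gripper_width: 29.3
at [510.  169.4 115.2] toolx yaw 145.3 q [ 0.18  0.41 -0.39  0.77  0.    0.79] F [-3.4 -0.4  6.8] rot total [ 0.001  0.001 -0.623] deg 35.7 dist 3.3
[0.9, -0.1, 3.2] [0.001, 0.001, -0.623];
```

Run:
```python
from rig import imaging,r
from h import *
d=imaging.read_camera("side");crop(d,250,220,80,80,7.5,"pics/s17.png");save(d,"s17.pkl")
```

```text
(no output)
```

View pics/s17.png

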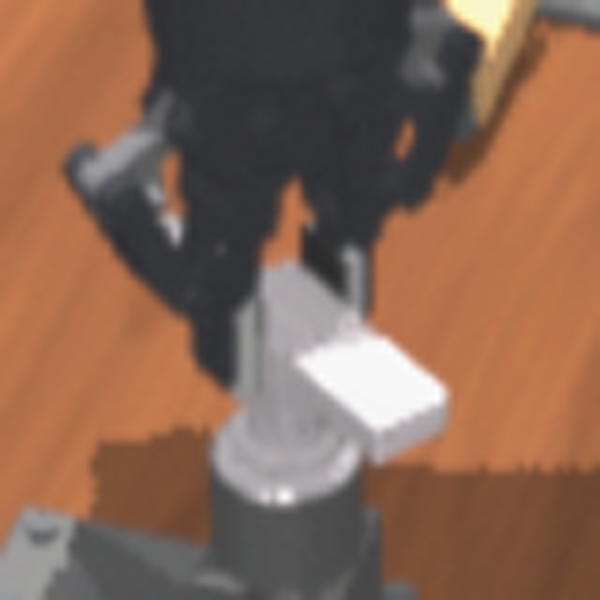

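Shoulder is only a few mm above the mouth (side crop (285,470)) with the tail still about 35° off, so it bites with the horn off-line as wanted. Wring on.

```bash
python3 -m handwheel '[{"slide":[0,0,2],"delta_rot":[0,0,-0.11],"grip":1},{"slide":[0,0,2],"delta_rot":[0,0,-0.13],"grip":1},{"slide":[0,0,2],"delta_rot":[0,0,-0.13],"grip":1},{"slide":[0,0,2],"delta_rot":[0,0,-0.12],"grip":1}]'; python3 plan.py 509.2 169.8 112 181 1
```

```text
time_s: 19.55
position: [511.2, 170.6, 112.6]
orientation: [0.003, 0.049, 0.999, 0.002]
contact_force: [-7.2, 1.1, 11.5]
gripper_width: 29.3
at [511.2 170.6 112.6] toolx yaw 174.3 q [ 0.18  0.41 -0.39  0.76  0.    0.28] F [-7.2  1.1 11.5] rot total [ 0.004  0.006 -0.116] deg 6.7 dist 2.2
[1.9, -1.0, 0.6] [0.004, 0.006, -0.116];
```

```bash
python3 -m handwheel '[{"slide":[1,0,2],"delta_rot":[0,0,-0.06],"grip":1},{"slide":[0.5,0,3],"delta_rot":[0,0,-0.06],"grip":1}]'; python3 plan.py 509.2 169.8 112 181 1
python3 - <<'E'
from rig import imaging,r
from h import *
d=imaging.read_camera("side");crop(d,240,220,90,80,7.5,"pics/s18.png");save(d,"s18.pkl")
d=imaging.read_camera("scene");crop(d,260,150,80,80,7.5,"pics/c18.png");save(d,"c18.pkl")
d=imaging.read_camera("wrist");cv2.imwrite("pics/w18.png",d["color"][:,:,::-1]);save(d,"w18.pkl")
E
```

```text
time_s: 19.8
position: [511.3, 171.0, 112.5]
orientation: [0.006, -0.012, 1.0, 0.002]
contact_force: [-9.7, -0.3, 23.3]
gripper_width: 28.7
at [511.3 171.  112.5] toolx yaw -178.6 q [ 0.18  0.41 -0.4   0.75  0.    0.16] F [-9.7 -0.3 23.3] rot total [0.004 0.011 0.007] deg 0.8 dist 2.5
[2.2, -1.2, 0.5] [0.004, 0.011, 0.007];
```

View pics/s18.png

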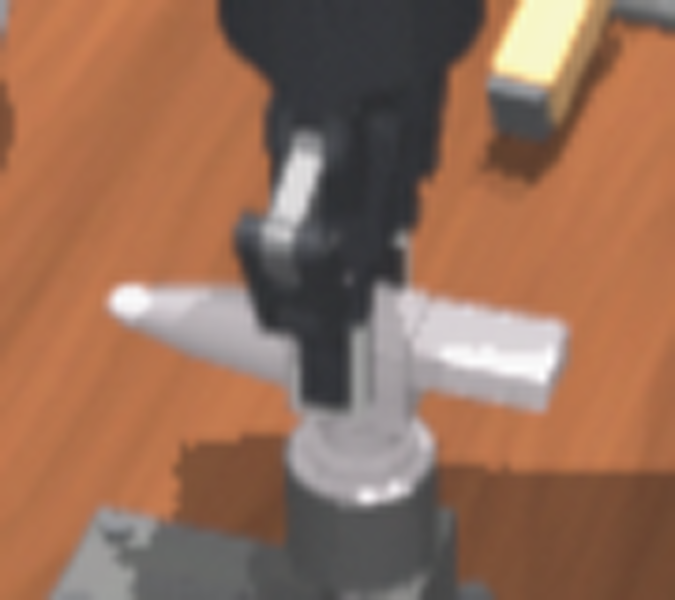

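View pics/c18.png

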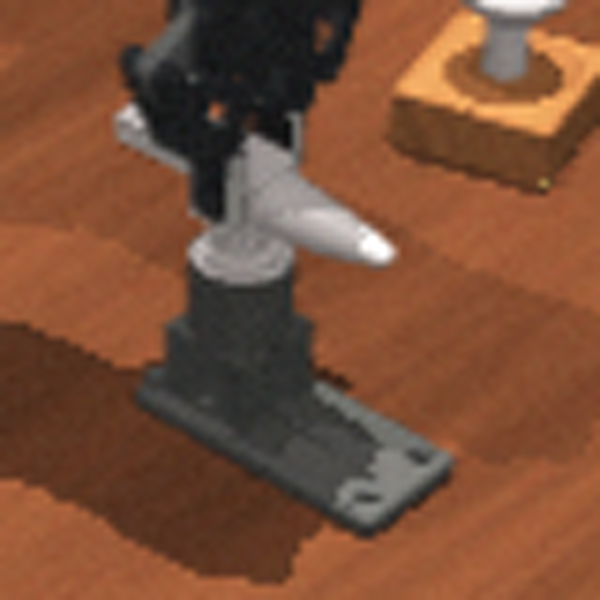

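View pics/w18.png

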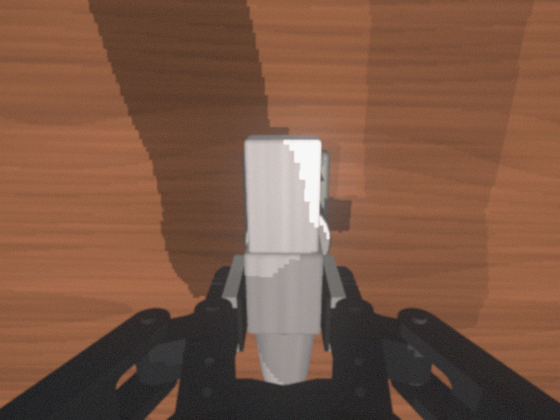

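```bash
python3 -m handwheel '[{"slide":[2.2,-0.8,1],"delta_rot":[0,0.01,0.08],"grip":1},{"slide":[1.5,0,2],"delta_rot":[0,0.005,0.06],"grip":1},{"slide":[0.5,0,2],"delta_rot":[0,0,-0.08],"grip":1},{"slide":[0.5,0,3],"delta_rot":[0,0,-0.07],"grip":1}]'; python3 plan.py 509.2 169.8 112 181 1
```

```text
time_s: 20.45
position: [511.4, 171.0, 112.5]
orientation: [0.005, -0.016, 1.0, 0.003]
contact_force: [-9.7, -0.0, 23.7]
gripper_width: 28.9
at [511.4 171.  112.5] toolx yaw -178.2 q [ 0.18  0.41 -0.4   0.76  0.    0.15] F [-9.7 -0.  23.7] rot total [0.005 0.009 0.014] deg 1.0 dist 2.5
[2.2, -1.1, 0.5] [0.005, 0.009, 0.014];
```

```bash
python3 -m handwheel '[{"slide":[0,0,0],"delta_rot":[0,0,0],"grip":1},{"slide":[0,0,0],"delta_rot":[0,0,0],"grip":-1},{"slide":[0,0,0],"delta_rot":[0,0,0],"grip":-1},{"slide":[0,0,0],"delta_rot":[0,0,0],"grip":-1},{"slide":[0,0,0],"delta_rot":[0,0,0],"grip":-1}]'; python3 plan.py 509.2 169.8 250 181 3
python3 - <<'E'
from rig import imaging,r
from h import *
d=imaging.read_camera("wrist");cv2.imwrite("pics/w19.png",d["color"][:,:,::-1]);save(d,"w19.pkl")
E
```

```text
time_s: 21.08
position: [515.1, 171.4, 115.0]
orientation: [0.009, -0.015, 1.0, 0.003]
contact_force: [-0.7, 0.1, 0.4]
gripper_width: 85.4
at [515.1 171.4 115. ] toolx yaw -178.2 q [ 0.18  0.41 -0.39  0.75  0.    0.15] F [-0.7  0.1  0.4] rot total [0.006 0.017 0.013] deg 1.3 dist 135.1
[1.2, -0.2, -45] [0.002, 0.006, 0.004]; [1.5, -0.3, -45] [0.002, 0.006, 0.004]; [1.7, -0.4, -45] [0.002, 0.006, 0.004];
```

View pics/w19.png

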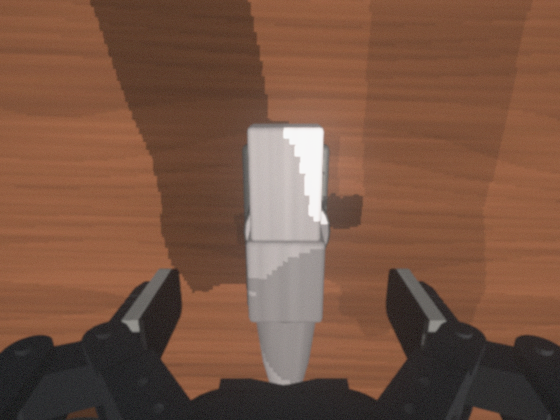

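Fingers are open and clear of the head (pads at columns ~180 and ~390, head 247–323). Go straight up and inspect.

```bash
python3 -m handwheel '[{"slide":[0,0,-20],"delta_rot":[0,0,0],"grip":-1},{"slide":[0,0,-35],"delta_rot":[0,0,0],"grip":-1},{"slide":[0,0,-40],"delta_rot":[0,0,0],"grip":-1},{"slide":[0,-40,-40],"delta_rot":[0,0,0],"grip":-1},{"slide":[50,-30,-20],"delta_rot":[0,0,0],"grip":-1},{"slide":[50,0,0],"delta_rot":[0,0,0],"grip":-1},{"slide":[0,0,0],"delta_rot":[0,0,0],"grip":-1}]'
python3 - <<'E'
from rig import imaging,r
from h import *
d=imaging.read_camera("side");crop(d,230,210,100,80,7.5,"pics/s20.png");save(d,"s20.pkl")
d=imaging.read_camera("scene");crop(d,250,150,100,80,7.5,"pics/c20.png");save(d,"c20.pkl")
cv2.imwrite("pics/c20f.png",d["color"][:,:,::-1])
d=imaging.read_camera("wrist");cv2.imwrite("pics/w20.png",d["color"][:,:,::-1]);save(d,"w20.pkl")
print(r.state()["position"])
E
```

```text
time_s: 22.0
position: [413.0, 94.8, 272.4]
orientation: [0.009, -0.015, 1.0, 0.002]
contact_force: [1.4, 0.3, -0.4]
gripper_width: 85.3
[417.03219554  95.23040244 272.60592855]
```

View pics/s20.png

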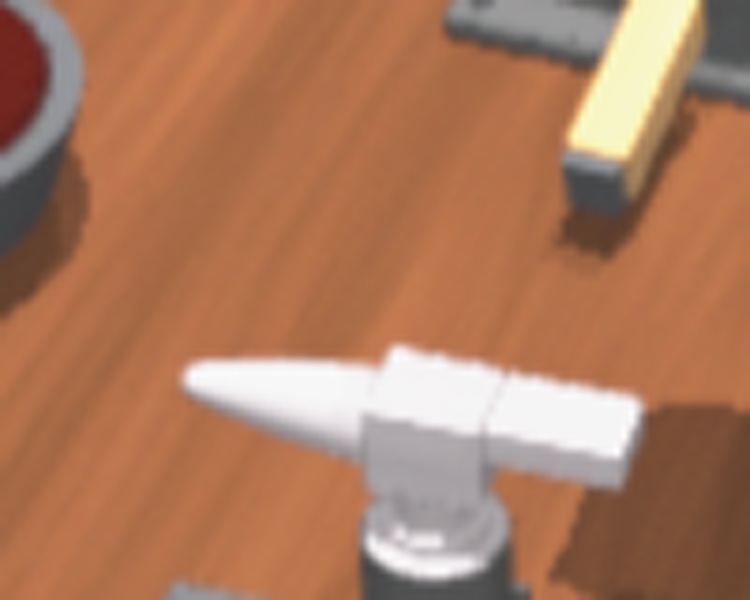

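View pics/c20.png

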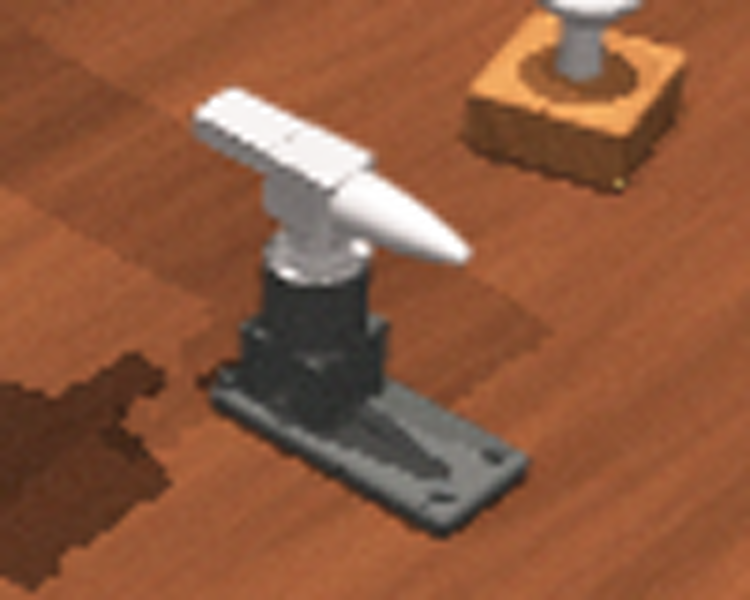

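View pics/w20.png

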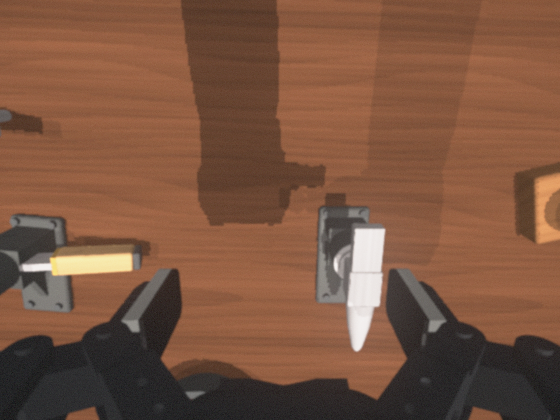

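View pics/c20f.png

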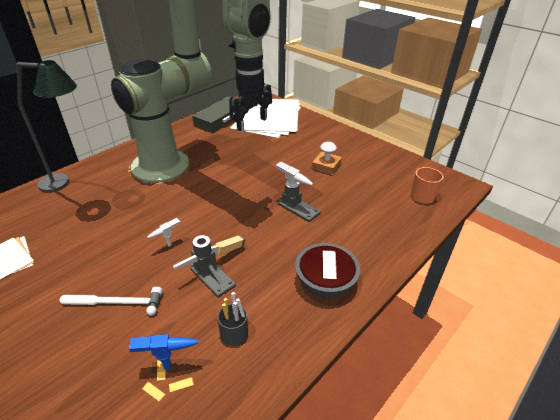

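```bash
python3 - <<'E'
from h import *
np.set_printoptions(precision=1,suppress=True)
c=load("c20.pkl");s=load("s20.pkl");w=load("w20.pkl")
C=lambda x,y:(250+(x-3.25)/7.5,150+(y-3.25)/7.5);S=lambda x,y:(230+(x-3.25)/7.5,210+(y-3.25)/7.5)
h=tri((c,C(466,257)),(s,S(187,378)));print("horn",h)
t=tri((c,C(237,88)),(s,S(643,402)));print("tail corner?",t)
t2=tri((c,C(195,110)),(s,S(625,455)));print("tail corner2?",t2)
hw=onz(w,(357,347),122.5);tw=[onz(w,p,138) for p in ((355,227),(383,226))];print("wrist horn",hw,tw)
m=(np.array(tw[0])+tw[1])/2;print("yaw wrist",np.degrees(np.arctan2(*(hw-m)[1::-1])))
f=[onz(w,p,12) for p in ((318,207),(317,302),(368,207),(368,302))];print([np.degrees(np.arctan2(*(f[b]-f[a])[1::-1])) for a,b in((0,1),(2,3))],f)
# head top height: corner at head/tail seam near (+y side)
print("head corner",tri((c,C(372,157)),(s,S(395,347)),),tri((c,C(332,187)),(s,S(365,410))))
E
python3 - <<'E'
import sys;sys.path.insert(0,'.')
from h import *
w=load("w20.pkl");crop(w,300,195,100,165,3.6,"pics/w20c.png")
E
```

```text
horn (array([588. , 171.6, 122.7]), [1.2, 1.2])
tail corner? (array([453. , 169.8, 145.2]), [5.8, 5.8])
tail corner2? (array([448. , 165.5, 128.7]), [6.1, 6.1])
wrist horn [585.  174.8 122.5] [array([448.5, 156.5, 138. ]), array([446.9, 180.1, 138. ])]
yaw wrist 2.692699297096999
[np.float64(3.0421134476540033), np.float64(6.1889518088784214)] [array([474. , 138.9,  12. ]), array([607. , 145.9,  12. ]), array([472.1, 199.3,  12. ]), array([605. , 213.7,  12. ])]
head corner (array([528.8, 169.8, 146.2]), [5.7, 5.7]) (array([526.3, 167.7, 126.3]), [7.2, 7.2])
```

View pics/w20c.png

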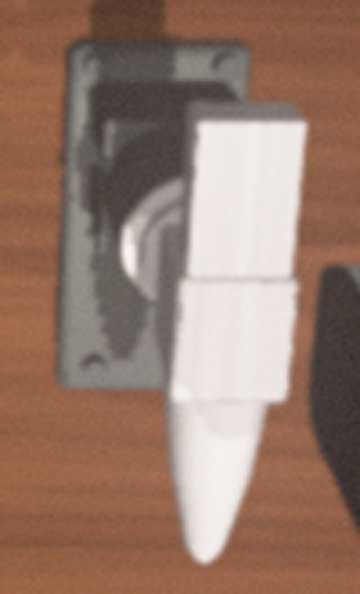

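Horn tip triangulates to (588, 172, 122.7), against 122.5 high when seated, heading within about 3° of the toe. Bystanders look unmoved, so I'm handing in.

```bash
python3 -c "
from rig import r
print(r.state()['joint_velocities'].round(3),r.state()['time_s']); print(r.hand_in())"
```

```text
[ 0.004  0.023  0.012  0.002  0.    -0.   ] 22.15
the job is handed in; nothing more can be done
None
```

The job is handed in at about 22 s of the 61 s allowed, and by my own measurements the stake is home in the low holder. `hand_in()` gives no verdict.

**What I did**
- **Drift:** I pushed it through the tall holder's slot until its nose was about 95 mm past the axis. That took about 22 N and raised the stake about 10 mm. I let go and left the drift in the slot.
- **Move and bite:** I lifted the stake out by its head and lowered it into the low holder with the horn about 44° to one side of the toe. It bit with the shoulder an estimated 3 mm above the mouth and the horn still about 34° off.
- **Wringing home:** I turned and pushed until it would go no lower, then wrung it once more, released it and backed away.

**Last checks**
- **Height:** The horn tip triangulated to 122.7 mm, against 122.5 mm when seated. The depth did not change under about 23 N with the extra turn.
- **Heading:** The horn measured within about 3° of the toe's line, but the foot's own edges read 3° and 6°. The limit is 10°.
- **Other things:** In the final scene view nothing else appears moved and the drift lies in the slot. I judged this by eye and did not measure it.

**What failed or disagreed**
- **First grip on the drift:** It closed on empty air. The fingertips stood only about 2 mm ahead of the reported tool point, not the stated 19 mm, so I corrected for that.
- **Corner points:** Triangulated corners on the head and tail disagreed by 6 to 10 mm. I did not use them.
- **Side load:** There was about 10 N sideways on the wrist while seating, and it went away on release.

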